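# Make up two watch service trays

## Task

Make up two watch service kits: on the square tray the large round watch and the blue case-back opener, on the round tray the rectangular watch and the steel tweezers, each watch dial up in the middle of its tray's cushion and each tool lying lengthwise on its tray's felt strip. When both tools are out of the drawer, push the drawer fully shut. Leave the small round watch where it lies.

Things in the scene. Friction and masses are not known exactly. Their poses are not given: they have to be found in the camera images.
- diver_center (a point): Large round watch head (strap removed): steel case 42 mm across and 12 mm thick, black dial and bezel, short lugs to 52 mm overall along its x, crown between guards on its -y side (44.5 mm overall along y). This point is its centre, half-way up; z points out of the dial, x to twelve o'clock. It starts dial up on the desk in a row with the two other watches, in any order. About 85 g.
- rect_center (a point): Rectangular watch head (strap removed): steel case 34 mm (44 mm over the lugs) along its x, 27 mm wide along its y (29 mm over the small crown on the -y side), 9 mm thick, white dial. This point is its centre, half-way up; z points out of the dial. It starts dial up on the desk. About 50 g.
- small_center (a point): Small round watch head, 29 mm across, 8 mm thick, white dial; it belongs to neither kit and stays where it lies on the desk. This point is its centre, half-way up.
- opener_center (a point): Case-back opener lying flat: blue plastic handle 20 mm wide (y), 16 mm high, from 57 mm behind this point to 31 mm ahead of it along its x, with a steel jaw head 40 mm wide that ends 52 mm ahead, 9 mm high with two jaws to 17 mm. This point is on the handle, half-way up (8 mm above its underside), near the centre of mass; grip across y here. z is up. Starts in the drawer, lying roughly along the drawer's slide. About 60 g.
- tweezers_center (a point): Stainless steel tweezers lying on their side, 121 mm long along x (from 60 mm behind this point to 61 mm ahead, the points at +x), 8 mm high, 10.5 mm wide (y) over both arms in the middle, rigid there. This point is the centre, half-way up (4 mm above the underside); grip across y here. z is up. Starts in the drawer, lying roughly along the drawer's slide. About 30 g.
- square_tray: Square white ceramic tray, 170 x 170 mm, fixed to the desk; origin at the centre of its underside, z up. Floor 4 mm above the desk, rim 5 mm wide, its top 10 mm above the desk. A dark round casing cushion (54 mm across, its flat top 14 mm above the desk) is centred at (0, +40 mm) in the tray's frame; a grey felt strip flush with the floor, 136 mm along the tray's x and 46 mm wide, is centred at (0, -40 mm).
- round_tray: Round white ceramic tray, 190 mm across, fixed to the desk; origin at the centre of its underside, z up. Floor, rim, cushion and felt strip as on the square tray: floor 4 mm above the desk, rim 5 mm wide and 10 mm high, cushion (54 mm across, top at 14 mm) centred at (0, +40 mm), felt strip (136 mm along x, 46 mm wide) centred at (0, -40 mm) in the tray's frame.
- drawer (a joint): How far the drawer is open, in m: 0 is fully shut, it starts at about 0.175 and ends at 0.24. It slides with about 2.5 N of friction and stays where it is left. The drawer has a low box 280 mm wide inside: its floor lies 13 mm above the desk, its side walls reach 45 mm, its front panel 58 mm, and the top of the drawer unit behind it 65 mm.
- drawer_pull (a point): Middle of the drawer's steel bar pull (8 mm thick, 90 mm long, its middle 36 mm above the desk and 18 mm in front of the drawer's front panel). x points horizontally into the drawer unit, the way the drawer is pushed to shut it; y lies along the bar.
Not all that is in view belongs to the job. Leave any orange, purple or turquoise look-alike of the part that bears diver_center alone.

How it is judged:
At the end, for the whole second after the job is handed in: Watches dial up on their cushions, within 12 mm of its middle each way; tools flat on their felt strips, centres within 16 mm across and 20 mm along, within 0.25 rad, either way round; drawer within 8 mm of shut; small watch within 12 mm of where it lay; all released and at rest (x of diver_center in the frame of square_tray between -0.012 and 0.012 m and y of diver_center in the frame of square_tray between 0.028 and 0.052 m and z of diver_center in the frame of square_tray between 0.016 and 0.024 m and angle between each of diver_center, rect_center's own z axis and vertical below 0.15 rad and x of rect_center in the frame of round_tray between -0.012 and 0.012 m and y of rect_center in the frame of round_tray between 0.028 and 0.052 m and z of rect_center in the frame of round_tray between 0.0145 and 0.0225 m and x of opener_center in the frame of square_tray between -0.02 and 0.02 m and y of opener_center in the frame of square_tray between -0.056 and -0.024 m and z of opener_center in the frame of square_tray between 0.008 and 0.016 m and angle between each of opener_center, tweezers_center's own z axis and vertical below 0.08 rad and angle between the x axis of opener_center and the x axis of square_tray, either way round below 0.25 rad and x of tweezers_center in the frame of round_tray between -0.02 and 0.02 m and y of tweezers_center in the frame of round_tray between -0.056 and -0.024 m and z of tweezers_center in the frame of round_tray between 0.004 and 0.012 m and angle between the x axis of tweezers_center and the x axis of round_tray, either way round below 0.25 rad and value of joint drawer below 0.008 m and distance of small_center from where it was at the start of the episode below 0.012 m); the robot touches nothing.
It fails at once if the small round watch is pushed more than 12 mm from where it lay (distance of small_center from where it was at the start of the episode above 0.012 m).
It also fails if it takes over 122 s, if anything falls off the work surface, if the arm or the gripper's body presses on something with over 40 N, if the wrist force passes 120 N, or if a joint passes its speed limit or range.

## Robot

A 6-joint arm with a two-finger parallel gripper is mounted at the origin on the work surface. World frame = base frame: x ahead of the robot, y to its left, z up, the work surface at z = 0. Lengths are in m, angles in rad, forces in N, time in s.
With the tool pointing down it reaches from about 0.35 to 0.775 m from the base axis. Payload 5.5 kg.
Tool frame: the origin (TCP) lies between the finger pads; the fingertips stand 11 mm ahead of it and the grasp point (between the pads) lies 8 mm behind it (tips_ahead is the distance from the TCP to the fingertips, in m); z points along the fingers, y is the line along which they close (so a half turn about z gives the same grasp; the last joint's range is limited). The gripper opens to 85 mm and grips with 20 to 120 N. Pads are 22 mm wide; open, the fingers measure 114 mm over their backs; the gripper's body (76 mm by 85 mm) begins 54 mm behind the grasp point. The pads swing forward as they close: fully open they stand 13 mm farther back than shut.
Start: joints at [-1.418, 0.313, 0.046, 1.304, 0, 1.431], TCP at [0.166, -0.551, 0.242] pointing down, gripper open.
Joint ranges: [-2.76, 2.76], [-0.86, 1.69], [-1.03, 1.26], [-2.2, 2.34], [-1.47, 1.5], [-3.14, 3.14]. Speed limits (rad/s): [2.57, 2.57, 3.14, 3.14, 3.14, 3.14].

## Interface

Orientations are given as a unit quaternion [w, x, y, z].
In Python, from workcell import * gives the robot as it stands. The module is installed in compiled form; this text tells all that it offers.
- The arm moves only by the tool jog_arm, never from a script. Its argument "moves" is a list of rows, each an object with "fingers": the closure, from 0 (fully open) to 1 (shut); "slide": the shift along the tool's x, y, z in mm, a list of three; "angular": the turn, a rotation vector about the tool's x, y, z in degrees, a list of three. A call has 1 to 10 rows; each row is the pose to reach, as a shift and turn from the pose commanded when the call began, along the tool's axes at that moment; what a row does not reach only later rows make up. A row lasts 1/12 s, in which the tool goes at most 41.7 mm and 7.16 degrees, less where a joint would pass 70% of its speed; a pose out of reach is approached as far as the arm can. A call with a gripper value outside its range is refused whole. The fingers move at their own pace and stop on an object; "squeeze" is the grip in N (left out, the last holds). Time passes only in rows, so rows that repeat a pose let the fingers close. It gives the time, the measured TCP pose, the force, the opening and the grip force at its end, in the units of the state.
- get_state(): the state, without advancing time (a new reading comes with each control period).
- read_camera(name): name is "scene" or "side" or "wrist"; returns a dict with "color" (480x640x3 uint8, red, green, blue), "fovy" (degrees; the focal length in pixels is half the picture's height over the tangent of half this angle, whatever the lens; pixels are square), "cx", "cy" (the principal point, pixels), "world_from_camera" (4x4, takes a point from camera to world coordinates); the wrist camera has in their place "tool_from_camera" (4x4, takes a point from camera to tool coordinates, whose origin is the TCP and whose axes are the flange's). Camera axes: x right, y down, z forward; pixel columns grow to the right and rows downward; lengths in m; the calibration is good to about 2 mm. A picture is of the moment at which its call begins: read the wrist's pose just before it. There is no depth.
- hand_in(): hands the job in; it is judged then, once.
Trained networks look in a picture, given as the dict that the camera call returned (one of the last four; its "shot" number tells which), for a name from the list of things; names that differ only in an ending like _2 or _b are one class to them, and where a whole thing is asked for, a point or a joint stands for the part that bears it (a point fixed in the world has none). Each returns a list of dicts, best first, with "p" (0 to 1); they miss things now and then, are a little off and sometimes report something else, mostly with a low value. They report only what shows in the picture. A call takes as long as a camera call. They do not tell look-alikes from the thing itself.
- look_for(target, picture): "point" ([column, row] in pixels, amid what is visible of it).
- tip_of(target, picture): "point" ([column, row] in pixels: a listed point, or the origin of a listed thing).
The state is a dict: "clock": time; "joint_pos": joint angles; "qvel": joint speeds; "tau": joint torques, N m; "tcp_pos": TCP position; "orientation": TCP orientation; "wrist_force": force on the tool from outside, world axes, zero at the start; "ft_torque": the same for the moment, N m; "finger_gap": finger opening in m; "grip_force": force on a finger pad.
Only numpy, scipy, OpenCV 4.12 (cv2) and the standard library are available. Lean on these libraries where they do the work, as an engineer would, in place of code of your own. Each camera call takes 0.05 s, during which the arm holds its last target. There are 200 camera calls.

## Working session

There is one attempt and no reset: what is moved stays moved. The work goes in short steps, Python scripts to look and compute and a tool call to move; the robot and the scene stay as the last step left them, time stands still between calls to the robot, and variables do not carry over. Pictures are saved under pics/ and viewed, at most 15 in all, crops included, and the job is handed in when it is done.

Besides the shell and the picture viewer there is one more tool, called as name([rows], argument=value, ...), one row to a line, values as JSON. jog_arm: Moves the arm, as the interface text tells. Its arguments: {"type":"object","properties":{"moves":{"type":"array","items":{"type":"object","properties":{"fingers":{"type":"number"},"slide":{"type":"array","items":{"type":"number"}},"angular":{"type":"array","items":{"type":"number"}}}}},"squeeze":{"type":"number"}},"required":["moves"]}

```bash
mkdir -p pics; python3 - <<'E'
from workcell import *
import cv2,numpy as np
print(get_state())
T=["diver_center","rect_center","small_center","opener_center","tweezers_center","square_tray","round_tray","drawer_pull"]
for c in ["scene","side"]:
    p=read_camera(c); cv2.imwrite(f"pics/{c}0.png",p["color"][:,:,::-1])
    print(c,p["fovy"],p["cx"],p["cy"],p["world_from_camera"])
    for t in T:
        print(t,[(np.round(d["point"]).tolist(),round(d["p"],2)) for d in tip_of(t,p)[:4]])
E
```

```text
{'clock': 0.0, 'joint_pos': array([-1.41759150e+00,  3.13998284e-01,  4.49729683e-02,  1.30357050e+00,
        7.75700792e-06,  1.43119981e+00]), 'qvel': array([-0.00112577,  0.00083656,  0.00095561, -0.00089953,  0.000453  ,
        0.00041223]), 'tau': array([-1.27834801e-05, -4.80622530e+01,  2.98535174e+01,  1.94092747e-02,
       -1.64235013e-05,  6.01482895e-06]), 'tcp_pos': array([ 0.16588611, -0.55004878,  0.24140758]), 'orientation': array([-8.99749404e-04,  9.89302149e-01,  1.45878194e-01, -2.24353652e-06]), 'wrist_force': array([-0.64879108, -0.86297142, -0.52102805]), 'ft_torque': array([0.00773639, 0.025054  , 0.03082062]), 'grip_force': 0.0, 'finger_gap': 0.08541204270936198}
scene 55.62413056918242 321.60871037521116 234.60841215594596 [[ 0.53054677  0.7114594  -0.46080978  1.01949119]
 [ 0.84763907 -0.44189132  0.29366659 -0.15824212]
 [ 0.00530402 -0.54640423 -0.83750479  0.90188088]
 [ 0.          0.          0.          1.        ]]
diver_center [([402.0, 276.0], 0.76), ([246.0, 222.0], 0.73), ([314.0, 190.0], 0.69)]
rect_center [([350.0, 277.0], 0.51)]
small_cente
[... 204 characters left out ...]
rawer_pull [([352.0, 198.0], 0.97)]
side 46.262345366285174 318.6897161346362 238.55686155166097 [[-0.9943377  -0.04517245  0.09618723  0.39384056]
 [-0.10482763  0.56539729 -0.81813023  1.40727562]
 [-0.01742705 -0.82358081 -0.56693116  0.95160216]
 [ 0.          0.          0.          1.        ]]
diver_center [([369.0, 237.0], 0.72), ([254.0, 278.0], 0.62), ([348.0, 255.0], 0.55), ([309.0, 255.0], 0.46)]
rect_center [([279.0, 262.0], 0.54)]
small_center [([352.0, 257.0], 0.47)]
opener_center [([307.0, 311.0], 0.75)]
tweezers_center [([353.0, 315.0], 0.53), ([278.0, 262.0], 0.39)]
square_tray [([318.0, 217.0], 0.91)]
round_tray [([333.0, 178.0], 0.83)]
drawer_pull [([334.0, 280.0], 0.92)]
```

View pics/scene0.png

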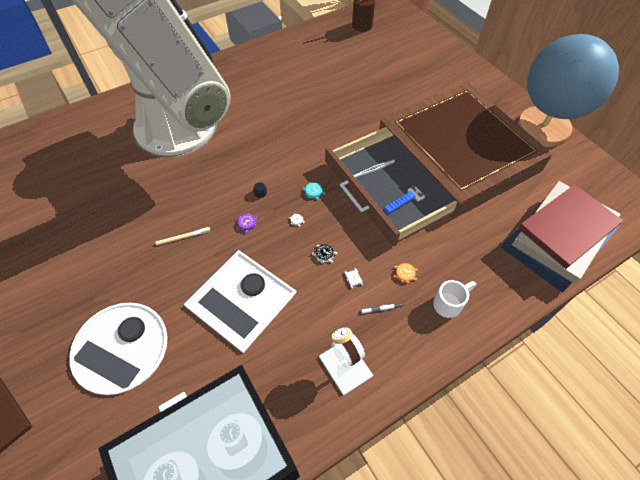

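View pics/side0.png

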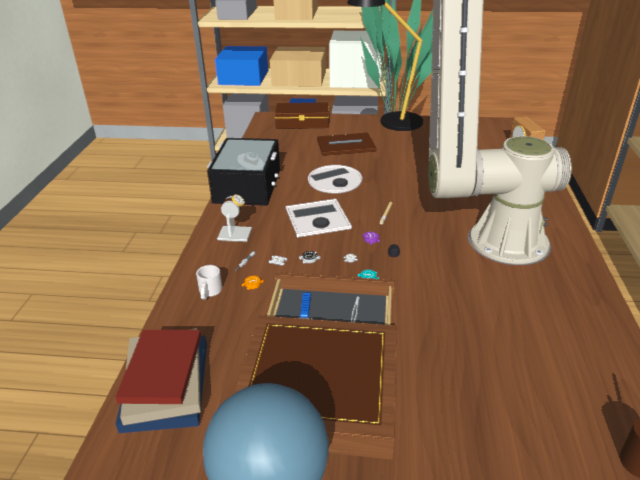

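Scene view: diver at about (324,253), rect (353,277), small (296,220). In the drawer, tweezers are at about (375,169) and the opener at (403,201). The square tray cushion is at (252,285) with its strip at (228,312); the round tray cushion is at (131,329) with its strip at (107,364). The side view agrees: diver (310,257), rect (279,260), small (351,258). The purple, turquoise and orange watches are decoys.

```bash
cat > h.py <<'E'
from workcell import *
import cv2,numpy as np
from scipy.spatial.transform import Rotation as R
def ray(p,uv,st=None):
    f=p["color"].shape[0]/2/np.tan(np.radians(p["fovy"])/2)
    if "world_from_camera" in p: M=p["world_from_camera"]
    else:
        T=np.eye(4);q=st["orientation"];T[:3,:3]=R.from_quat(q,scalar_first=True).as_matrix();T[:3,3]=st["tcp_pos"];M=T@p["tool_from_camera"]
    d=M[:3,:3]@np.array([(uv[0]-p["cx"])/f,(uv[1]-p["cy"])/f,1]);return M[:3,3],d/np.linalg.norm(d)
def at(p,uv,z,st=None):
    o,d=ray(p,uv,st);return o+d*(z-o[2])/d[2]
def tri(*rays):
    A=sum(np.eye(3)-np.outer(d,d) for o,d in rays);b=sum((np.eye(3)-np.outer(d,d))@o for o,d in rays)
    x=np.linalg.solve(A,b);e=max(np.linalg.norm(np.cross(x-o,d)) for o,d in rays);return x,e
def blob(p,seed,lo=80,win=60):
    "dark blob on white around seed: centroid, contour"
    g=cv2.cvtColor(p["color"],cv2.COLOR_RGB2GRAY);m=(g<lo).astype(np.uint8)
    n,l,s,c=cv2.connectedComponentsWithStats(m,connectivity=4);k=l[int(seed[1]),int(seed[0])]
    return c[k],s[k],(l==k)
E
python3 - <<'E'
from h import *
np.set_printoptions(precision=4,suppress=True)
a=read_camera("scene");b=read_camera("side")
P={"diver":[(324,253),(310,256.5)],"rect":[(353.5,277.5),(278.5,261)],"small":[(296.5,219.5),(351,258)],"opener":[(401,199),(306,308)],"tweez":[(375,169),(354,311)],"pull":[(352,198),(334,280)]}
for k,(u,v) in P.items(): print(k,*tri(ray(a,u),ray(b,v)), at(a,u,.006),at(b,v,.006))
for k,u,v in [("sqc",(252,285),(321,223)),("sqs",(228,312),(315,211)),("rc",(131,329),(340,184)),("rs",(107,364),(330,174))]:
    ca,sa,_=blob(a,u,100);cb,sb,_=blob(b,v,100);print(k,ca,sa,cb,sb,*tri(ray(a,ca),ray(b,cb)))
E
```

```text
diver [0.5705 0.1338 0.0052] 0.0011338041260285574 [0.5721 0.1339 0.006 ] [0.5695 0.134  0.006 ]
rect [0.6573 0.157  0.0015] 0.0009131425543686423 [0.66   0.1557 0.006 ] [0.6553 0.1624 0.006 ]
small [0.4545 0.1284 0.0027] 0.0013206431255783954 [0.458  0.1276 0.006 ] [0.4532 0.1317 0.006 ]
opener [0.5505 0.3696 0.0222] 0.0007130931617122936 [0.5411 0.3791 0.006 ] [0.5538 0.352  0.006 ]
tweez [0.4345 0.372  0.0214] 0.0026404016846776402 [0.4273 0.3817 0.006 ] [0.4329 0.3528 0.006 ]
pull [0.49   0.2653 0.0312] 0.00022903748516269165 [0.4744 0.2776 0.006 ] [0.4928 0.2342 0.006 ]
sqc [252.339  284.4479] [241 274  24  22 413] [320.5077 222.3769] [313 218  16  10 130] [ 0.5578 -0.0426  0.0079] 0.00020397736454021005
sqs [227.9913 312.5541] [ 199  288   59   50 1146] [313.9571 210.5193] [294 205  41  12 233] [ 0.587  -0.1165  0.0037] 0.0007228292518273912
rc [130.7837 329.1806] [118 317  27  25 504] [339.7447 182.3191] [333 179  14   8  94] [ 0.5173 -0.3024  0.0076] 3.956340956935523e-05
rs [106.2328 364.4551] [  75  341   65   47 1413] [329.2138 173.8365] [312 169  35  11 159] [ 0.5601 -0.3692  0.0035] 0.00025595202684069524
```

jog_arm([
  {"slide":[508,-526,0],"angular":[0,0,-73],"fingers":0},
  {"slide":[508,-526,0],"angular":[0,0,-73]},
  {"slide":[508,-526,0],"angular":[0,0,-73]},
  {"slide":[508,-526,0],"angular":[0,0,-73]},
  {"slide":[508,-526,0],"angular":[0,0,-73]},
  {"slide":[508,-526,0],"angular":[0,0,-73]},
  {"slide":[508,-526,0],"angular":[0,0,-73]},
  {"slide":[508,-526,0],"angular":[0,0,-73]},
  {"slide":[508,-526,0],"angular":[0,0,-73]},
  {"slide":[508,-526,0],"angular":[0,0,-73]},
])

```text
schema error: expected keys fingers, slide, angular
```

```bash
cat >> h.py <<'E'
def go(x,y,z,yaw,st=None):
    "slide (mm) and turn (deg) from here to world TCP x,y,z with tool-x yaw deg, pointing down"
    st=st or get_state();r=R.from_quat(st["orientation"],scalar_first=True)
    t=R.from_euler("z",yaw,degrees=True)*R.from_euler("x",180,degrees=True)
    print("slide",np.round(r.inv().apply(np.array([x,y,z])-st["tcp_pos"])*1000,1),"ang",np.round(np.degrees((r.inv()*t).as_rotvec()),1))
def stat():
    s=get_state();r=R.from_quat(s["orientation"],scalar_first=True).as_matrix()
    print("t",round(s["clock"],2),"tcp",np.round(s["tcp_pos"],4),"yaw",round(np.degrees(np.arctan2(r[1,0],r[0,0])),1),"down",np.round(r[:,2],3),"F",np.round(s["wrist_force"],1),"gap",round(s["finger_gap"],4),"grip",round(s["grip_force"],1),"j",np.round(s["joint_pos"],2));return s
E
python3 - <<'E'
from h import *
s=stat();go(.50,.09,.25,90)
p=read_camera("wrist");print(p["tool_from_camera"],p["fovy"])
E
```

```text
t 1.0 tcp [ 0.1659 -0.5506  0.2424] yaw 16.8 down [ 0. -0. -1.] F [0.7 0.2 0.7] gap 0.0854 grip 0.0 j [-1.42  0.31  0.05  1.3  -0.    1.43]
slide [ 504.7 -516.9   -7.7] ang [  0.    0.  -73.2]
[[-3.08811204e-04 -9.54845843e-01 -2.97101534e-01  7.60389983e-02]
 [ 9.99999919e-01 -2.18709602e-04 -3.36508614e-04 -7.44947057e-04]
 [ 2.56334893e-04 -2.97101614e-01  9.54845833e-01 -1.31110571e-01]
 [ 0.00000000e+00  0.00000000e+00  0.00000000e+00  1.00000000e+00]] 59.56870563276989
```

jog_arm([
  {"slide":[600,-533,-38],"angular":[0,0,-73],"fingers":0},
  {"slide":[600,-533,-38],"angular":[0,0,-73],"fingers":0},
  {"slide":[600,-533,-38],"angular":[0,0,-73],"fingers":0},
  {"slide":[600,-533,-38],"angular":[0,0,-73],"fingers":0},
  {"slide":[600,-533,-38],"angular":[0,0,-73],"fingers":0},
  {"slide":[600,-533,-38],"angular":[0,0,-73],"fingers":0},
  {"slide":[600,-533,-38],"angular":[0,0,-73],"fingers":0},
  {"slide":[600,-533,-38],"angular":[0,0,-73],"fingers":0},
  {"slide":[600,-533,-38],"angular":[0,0,-73],"fingers":0},
  {"slide":[600,-533,-38],"angular":[0,0,-73],"fingers":0},
])

```text
clock: 1.88
tcp_pos: [0.3847, -0.1943, 0.2625]
orientation: [0.001, 0.715, 0.699, 0.0]
wrist_force: [0.1, 0.2, -0.2]
finger_gap: 0.0853
grip_force: 0.0
```

```bash
python3 - <<'E'
from h import *
s=stat();go(.55,.25,.28,90)
E
```

```text
t 1.88 tcp [ 0.3847 -0.1943  0.2625] yaw 88.7 down [ 0.001 -0.001 -1.   ] F [ 0.1  0.2 -0.2] gap 0.0853 grip 0.0 j [-0.65  0.03 -0.25  1.29 -0.    0.94]
slide [447.8 155.4 -17.7] ang [ 0.1  0.  -1.3]
```

jog_arm([
  {"slide":[440,155,-17],"angular":[0,0,-1],"fingers":0},
  {"slide":[440,155,-17],"angular":[0,0,-1],"fingers":0},
  {"slide":[440,155,-17],"angular":[0,0,-1],"fingers":0},
  {"slide":[440,155,-17],"angular":[0,0,-1],"fingers":0},
  {"slide":[440,155,-17],"angular":[0,0,-1],"fingers":0},
  {"slide":[440,155,-17],"angular":[0,0,-1],"fingers":0},
  {"slide":[440,155,-17],"angular":[0,0,-1],"fingers":0},
  {"slide":[440,155,-17],"angular":[0,0,-1],"fingers":0},
  {"slide":[440,155,-17],"angular":[0,0,-1],"fingers":0},
  {"slide":[440,155,-17],"angular":[0,0,-1],"fingers":0},
])

```text
clock: 2.72
tcp_pos: [0.5337, 0.1949, 0.2774]
orientation: [0.0, 0.711, 0.704, 0.0]
wrist_force: [0.9, -0.8, 0.4]
finger_gap: 0.0851
grip_force: 0.0
```

jog_arm([
  {"slide":[30,0,0],"angular":[0,0,0],"fingers":0},
  {"slide":[30,0,0],"angular":[0,0,0],"fingers":0},
  {"slide":[30,0,0],"angular":[0,0,0],"fingers":0},
])

```text
clock: 2.97
tcp_pos: [0.5335, 0.2243, 0.2766]
orientation: [-0.0, 0.71, 0.705, -0.0]
wrist_force: [-0.4, -0.8, -0.6]
finger_gap: 0.0856
grip_force: 0.0
```

```bash
python3 - <<'E'
from h import *
np.set_printoptions(precision=4,suppress=True)
s=stat()
p=read_camera("wrist");cv2.imwrite("pics/w1.png",p["color"][:,:,::-1])
for t,z in [("diver_center",.006),("rect_center",.0045),("small_center",.004),("opener_center",.021),("tweezers_center",.017),("drawer_pull",.036)]:
    for d in tip_of(t,p)[:4]: print(t,np.round(d["point"]),round(d["p"],2),at(p,d["point"],z,s))
E
```

```text
t 2.97 tcp [0.5335 0.2243 0.2766] yaw 89.6 down [-0.001 -0.001 -1.   ] F [-0.4 -0.8 -0.6] gap 0.0856 grip 0.0 j [ 0.26  0.32  0.13  1.39 -0.    1.84]
diver_center [191. 208.] 0.87 [0.4071 0.2089 0.006 ]
diver_center [360. 277.] 0.79 [0.5745 0.1357 0.006 ]
diver_center [207. 370.] 0.63 [0.4064 0.0248 0.006 ]
rect_center [445. 258.] 0.97 [0.6605 0.1555 0.0045]
rect_center [345.  21.] 0.34 [0.5561 0.3739 0.0045]
rect_center [363. 277.] 0.33 [0.577  0.1351 0.0045]
small_center [251. 285.] 0.71 [0.4605 0.1263 0.004 ]
opener_center [344.  19.] 0.84 [0.5549 0.3719 0.021 ]
opener_center [362. 277.] 0.48 [0.5742 0.1412 0.021 ]
tweezers_center [200.  21.] 0.56 [0.4337 0.3722 0.017 ]
drawer_pull [271. 160.] 0.89 [0.4908 0.2588 0.036 ]
```

View pics/w1.png

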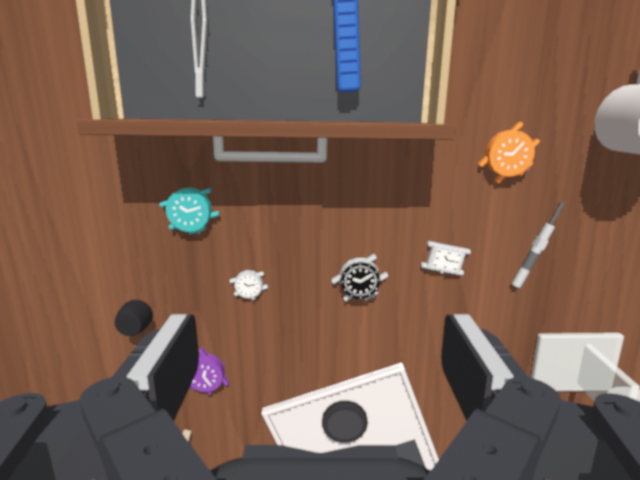

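Wrist view (right = +x, up = +y): diver (360,278) has its lug axis rising to the right at about 30°, rect is at (445,258), small at (249,284). The tools lie in the drawer along y: tweezers near column 198, opener near column 345. Next I move over the diver.

jog_arm([
  {"slide":[-89,39,167],"angular":[0,0,-120],"fingers":0},
  {"slide":[-89,39,167],"angular":[0,0,-120],"fingers":0},
  {"slide":[-89,39,167],"angular":[0,0,-120],"fingers":0},
  {"slide":[-89,39,167],"angular":[0,0,-120],"fingers":0},
  {"slide":[-89,39,167],"angular":[0,0,-120],"fingers":0},
  {"slide":[-89,39,167],"angular":[0,0,-120],"fingers":0},
  {"slide":[-89,39,167],"angular":[0,0,-120],"fingers":0},
  {"slide":[-89,39,167],"angular":[0,0,-120],"fingers":0},
  {"slide":[-89,39,167],"angular":[0,0,-120],"fingers":0},
  {"slide":[-89,39,167],"angular":[0,0,-120],"fingers":0},
])

```text
clock: 4.15
tcp_pos: [0.5718, 0.1322, 0.1103]
orientation: [0.0, 0.163, 0.987, -0.0]
wrist_force: [-0.4, -0.2, 0.1]
finger_gap: 0.0853
grip_force: 0.0
```

jog_arm([
  {"slide":[0,0,0],"angular":[0,0,-50],"fingers":0.3},
  {"slide":[0,0,0],"angular":[0,0,-50],"fingers":0.3},
  {"slide":[0,0,0],"angular":[0,0,-50],"fingers":0.3},
  {"slide":[0,0,0],"angular":[0,0,-50],"fingers":0.3},
  {"slide":[0,0,0],"angular":[0,0,-50],"fingers":0.3},
  {"slide":[0,0,0],"angular":[0,0,-50],"fingers":0.3},
  {"slide":[0,0,0],"angular":[0,0,-50],"fingers":0.3},
  {"slide":[0,0,0],"angular":[0,0,-50],"fingers":0.3},
])

```text
clock: 4.82
tcp_pos: [0.5718, 0.1324, 0.1104]
orientation: [0.0, -0.268, 0.963, -0.0]
wrist_force: [0.3, -0.3, -0.7]
finger_gap: 0.0599
grip_force: 0.0
```

```bash
cat >> h.py <<'E'
def look(name,items,save=True):
    s=stat();p=read_camera("wrist");cv2.imwrite(f"pics/{name}.png",p["color"][:,:,::-1])
    for t,z in items:
        for d in tip_of(t,p)[:3]: print(t,np.round(d["point"]),round(d["p"],2),np.round(at(p,d["point"],z,s),4))
    return s,p
E
python3 - <<'E'
from h import *
look("w2",[("diver_center",.006)])
E
```

```text
t 4.82 tcp [0.5718 0.1324 0.1104] yaw -148.9 down [ 0. -0. -1.] F [ 0.3 -0.3 -0.7] gap 0.0599 grip 0.0 j [ 0.09  0.41 -0.15  1.01 -0.   -0.45]
diver_center [614.  52.] 0.96 [0.4041 0.2094 0.006 ]
diver_center [320. 246.] 0.73 [0.5727 0.1342 0.006 ]
```

View pics/w2.png

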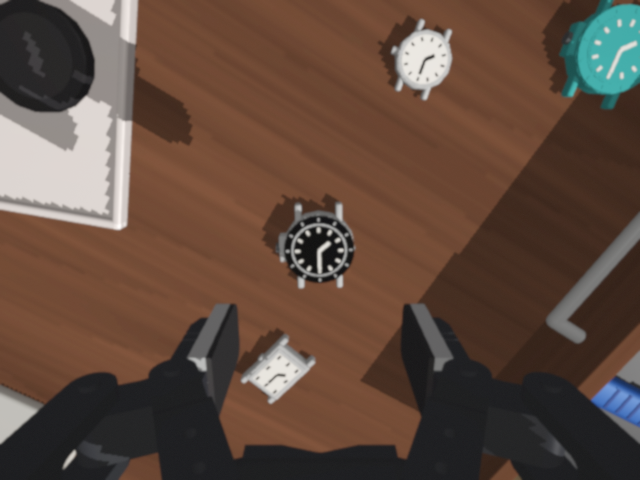

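The diver at (320,246) sits upright between the fingers with its lugs vertical and its crown to the left, so the grip line is good. Next I descend.

jog_arm([
  {"slide":[-1.7,1.1,40],"angular":[0,0,0],"fingers":0.3},
  {"slide":[-1.7,1.1,75],"angular":[0,0,0],"fingers":0.3},
  {"slide":[-1.7,1.1,90],"angular":[0,0,0],"fingers":0.3},
  {"slide":[-1.7,1.1,92],"angular":[0,0,0],"fingers":0.3},
  {"slide":[-1.7,1.1,92],"angular":[0,0,0],"fingers":0.3},
])

```text
clock: 5.33
tcp_pos: [0.5717, 0.1347, 0.0172]
orientation: [-0.001, -0.266, 0.964, 0.0]
wrist_force: [0.1, -0.4, 0.3]
finger_gap: 0.0601
grip_force: 0.0
```

jog_arm([
  {"slide":[0,0,2],"angular":[0,0,0],"fingers":0.3},
  {"slide":[0,0,4],"angular":[0,0,0],"fingers":0.3},
  {"slide":[0,0,4],"angular":[0,0,0],"fingers":0.3},
])

```text
clock: 5.58
tcp_pos: [0.5739, 0.135, 0.0155]
orientation: [0.001, -0.267, 0.964, -0.0]
wrist_force: [-0.7, -0.4, -0.5]
finger_gap: 0.0597
grip_force: 0.0
```

```bash
python3 - <<'E'
from h import *
look("w3",[])
p=read_camera("side");c=cv2.resize(p["color"][200:300,260:360,::-1],(500,500),interpolation=cv2.INTER_CUBIC);cv2.imwrite("pics/s3.png",c)
E
```

```text
t 5.58 tcp [0.5739 0.135  0.0155] yaw -149.0 down [ 0.003  0.    -1.   ] F [-0.7 -0.4 -0.5] gap 0.0597 grip 0.0 j [ 0.1   0.5  -0.26  0.8  -0.   -0.45]
```

View pics/w3.png

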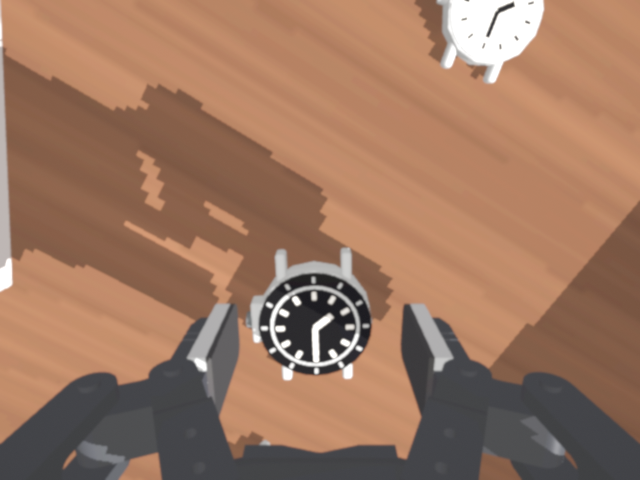

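The watch at (316,323) is between the pads with no contact force. I close on it here.

jog_arm([
  {"slide":[0,0,0],"angular":[0,0,0],"fingers":0.6},
  {"slide":[0,0,0],"angular":[0,0,0],"fingers":0.6},
  {"slide":[0,0,0],"angular":[0,0,0],"fingers":0.6},
  {"slide":[0,0,0],"angular":[0,0,0],"fingers":0.6},
  {"slide":[0,0,0],"angular":[0,0,0],"fingers":0.6},
  {"slide":[0,0,0],"angular":[0,0,0],"fingers":0.6},
], squeeze=30)

```text
clock: 6.18
tcp_pos: [0.5733, 0.1349, 0.0152]
orientation: [0.001, -0.267, 0.964, -0.0]
wrist_force: [-0.3, -1.4, 6.3]
finger_gap: 0.0427
grip_force: 30.0
```

jog_arm([
  {"slide":[0,0,-20],"angular":[0,0,0],"fingers":0.6},
  {"slide":[0,0,-60],"angular":[0,0,0],"fingers":0.6},
  {"slide":[0,0,-80],"angular":[0,0,0],"fingers":0.6},
  {"slide":[0,0,-80],"angular":[0,0,0],"fingers":0.6},
])

```text
clock: 6.52
tcp_pos: [0.576, 0.1354, 0.0994]
orientation: [0.004, -0.267, 0.964, -0.001]
wrist_force: [1.0, -0.5, 0.0]
finger_gap: 0.0424
grip_force: 30.9
```

```bash
python3 - <<'E'
from h import *
look("w4",[]);go(.5578,-.0426,.07,211)
E
```

```text
t 6.52 tcp [0.576  0.1354 0.0994] yaw -149.0 down [ 0.009  0.001 -1.   ] F [ 1.  -0.5  0. ] gap 0.0424 grip 30.9 j [ 0.1   0.42 -0.16  0.98  0.   -0.45]
slide [ 106.4 -143.6   26.7] ang [-0.1  0.3  0. ]
```

View pics/w4.png

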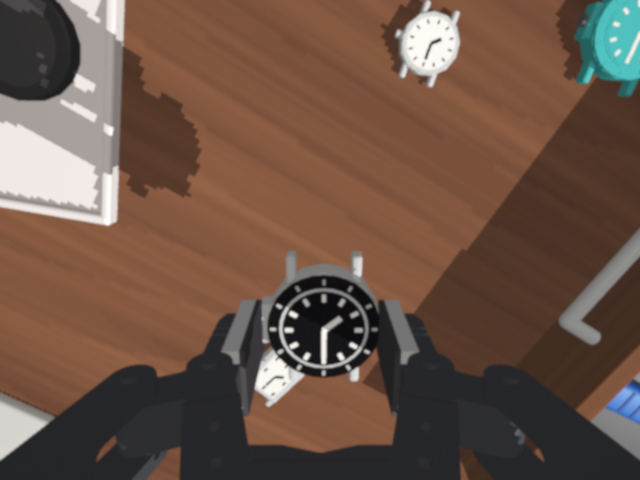

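Diver held (gap 42.4 mm). Carrying it to the cushion.

jog_arm([
  {"slide":[106.4,-143.6,0],"angular":[0,0.3,0],"fingers":0.6},
  {"slide":[106.4,-143.6,0],"angular":[0,0.3,0],"fingers":0.6},
  {"slide":[106.4,-143.6,0],"angular":[0,0.3,0],"fingers":0.6},
  {"slide":[106.4,-143.6,0],"angular":[0,0.3,0],"fingers":0.6},
  {"slide":[106.4,-143.6,5],"angular":[0,0.3,0],"fingers":0.6},
  {"slide":[106.4,-143.6,40],"angular":[0,0.3,0],"fingers":0.6},
  {"slide":[106.4,-143.6,55],"angular":[0,0.3,0],"fingers":0.6},
  {"slide":[106.4,-143.6,55],"angular":[0,0.3,0],"fingers":0.6},
  {"slide":[106.4,-143.6,55],"angular":[0,0.3,0],"fingers":0.6},
])

```text
clock: 7.32
tcp_pos: [0.5535, -0.0423, 0.0373]
orientation: [-0.005, -0.267, 0.964, 0.0]
wrist_force: [-0.3, -0.0, -0.9]
finger_gap: 0.0425
grip_force: 31.0
```

```bash
python3 - <<'E'
from h import *
look("w5",[]);go(.5578,-.0426,.0305,211)
E
```

```text
t 7.32 tcp [ 0.5535 -0.0423  0.0373] yaw -149.0 down [-0.009 -0.002 -1.   ] F [-0.3 -0.  -0.9] gap 0.0425 grip 31.0 j [-0.22  0.43 -0.32  0.83 -0.   -0.76]
slide [-2.4 -1.6  8.1] ang [ 0.1 -0.4  0. ]
```

View pics/w5.png

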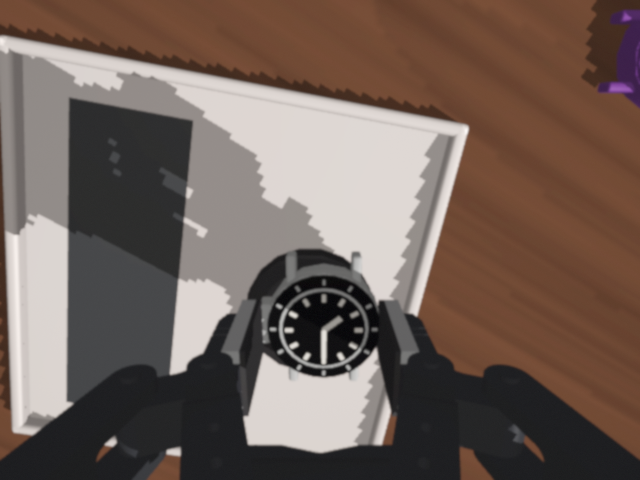

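jog_arm([
  {"slide":[-2,-1.6,3],"angular":[0,-0.3,0],"fingers":0.6},
  {"slide":[-2,-1.6,6],"angular":[0,-0.3,0],"fingers":0.6},
  {"slide":[-2,-1.6,8],"angular":[0,-0.3,0],"fingers":0.6},
  {"slide":[-2,-1.6,8],"angular":[0,-0.3,0],"fingers":0.6},
])

```text
clock: 7.7
tcp_pos: [0.5581, -0.043, 0.0313]
orientation: [0.0, -0.268, 0.964, -0.0]
wrist_force: [0.9, -0.1, -1.0]
finger_gap: 0.0422
grip_force: 31.0
```

```bash
python3 - <<'E'
from h import *
stat();go(.5578,-.0426,.0305,211)
E
```

```text
t 7.7 tcp [ 0.5581 -0.043   0.0313] yaw -149.0 down [ 0. -0. -1.] F [ 0.9 -0.1 -1. ] gap 0.0422 grip 31.0 j [-0.22  0.44 -0.33  0.81 -0.   -0.76]
slide [0.1 0.5 0.8] ang [-0.  0.  0.]
```

jog_arm([
  {"slide":[0,0.5,1],"angular":[0,0,0],"fingers":0.6},
  {"slide":[0,0.5,1.5],"angular":[0,0,0],"fingers":0.6},
  {"slide":[0,0.5,1.5],"angular":[0,0,0],"fingers":0.3},
  {"slide":[0,0.5,1.5],"angular":[0,0,0],"fingers":0.3},
  {"slide":[0,0.5,1.5],"angular":[0,0,0],"fingers":0.3},
  {"slide":[0,0.5,1.5],"angular":[0,0,0],"fingers":0.3},
  {"slide":[0,0.5,-20],"angular":[0,0,0],"fingers":0.3},
  {"slide":[0,0.5,-55],"angular":[0,0,0],"fingers":0.3},
  {"slide":[0,0.5,-80],"angular":[0,0,0],"fingers":0.3},
  {"slide":[0,0.5,-80],"angular":[0,0,0],"fingers":0.3},
])

```text
clock: 8.53
tcp_pos: [0.5613, -0.0436, 0.1168]
orientation: [0.004, -0.267, 0.964, -0.002]
wrist_force: [0.6, 0.6, 0.7]
finger_gap: 0.0594
grip_force: 0.0
```

```bash
python3 - <<'E'
from h import *
s,p=look("w6",[("diver_center",.020),("square_tray",0)]);go(.6595,.156,.11,172.5)
E
```

```text
t 8.53 tcp [ 0.5613 -0.0436  0.1168] yaw -149.0 down [ 0.009 -0.002 -1.   ] F [0.6 0.6 0.7] gap 0.0594 grip 0.0 j [-0.22  0.35 -0.22  0.99 -0.   -0.76]
diver_center [329. 243.] 0.89 [ 0.5568 -0.0398  0.02  ]
diver_center [577.  54.] 0.65 [0.4085 0.014  0.02  ]
square_tray [260. 222.] 0.9 [ 0.5724 -0.0794  0.    ]
slide [-189.7  118.     1.1] ang [-0.   0.  38.5]
```

Diver placed within about 3 mm of the cushion centre. Next, the rectangular watch.

jog_arm([
  {"slide":[-189,117,2],"angular":[0,0,38.5],"fingers":0.45},
  {"slide":[-189,117,2],"angular":[0,0,38.5],"fingers":0.45},
  {"slide":[-189,117,2],"angular":[0,0,38.5],"fingers":0.45},
  {"slide":[-189,117,2],"angular":[0,0,38.5],"fingers":0.45},
  {"slide":[-189,117,2],"angular":[0,0,38.5],"fingers":0.45},
  {"slide":[-189,117,2],"angular":[0,0,38.5],"fingers":0.45},
  {"slide":[-189,117,2],"angular":[0,0,38.5],"fingers":0.45},
  {"slide":[-189,117,2],"angular":[0,0,38.5],"fingers":0.45},
  {"slide":[-189,117,2],"angular":[0,0,38.5],"fingers":0.45},
])

```text
clock: 9.43
tcp_pos: [0.658, 0.1543, 0.1073]
orientation: [-0.002, 0.065, 0.998, -0.001]
wrist_force: [1.0, 0.2, -0.2]
finger_gap: 0.0474
grip_force: 0.0
```

```bash
python3 - <<'E'
from h import *
s,p=look("w7",[("rect_center",.0045)]);d=tip_of("rect_center",p)[0]["point"];t=at(p,d,.0045,s);go(t[0],t[1],.018,172.5,s)
E
```

```text
t 9.43 tcp [0.658  0.1543 0.1073] yaw 172.6 down [-0.003 -0.001 -1.   ] F [ 1.   0.2 -0.2] gap 0.0474 grip 0.0 j [ 0.11  0.57  0.11  1.11 -0.    0.24]
rect_center [321. 253.] 0.79 [0.6627 0.1551 0.0045]
slide [-4.8  1.5 89.2] ang [-0.1 -0.2  0.1]
```

View pics/w7.png

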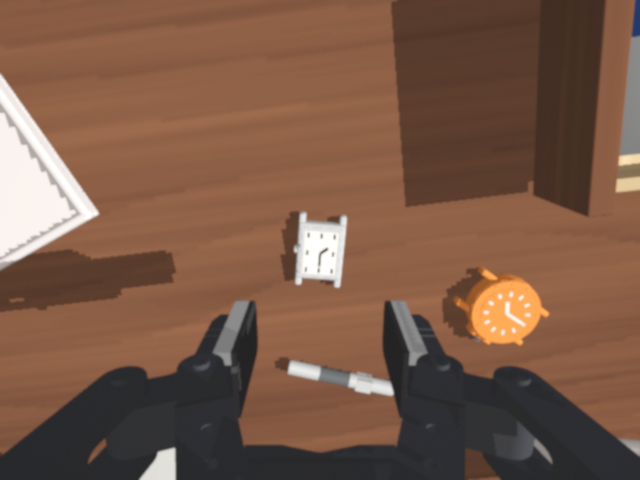

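Rect at (321,251) lies about 4° clockwise of the grip, and the screwdriver (340,375) is clear of the fingers.

jog_arm([
  {"slide":[-3.5,1.5,40],"angular":[0,0,4],"fingers":0.45},
  {"slide":[-3.5,1.5,75],"angular":[0,0,4],"fingers":0.45},
  {"slide":[-3.5,1.5,88],"angular":[0,0,4],"fingers":0.45},
  {"slide":[-3.5,1.5,91],"angular":[0,0,4],"fingers":0.45},
  {"slide":[-3.5,1.5,91],"angular":[0,0,4],"fingers":0.45},
  {"slide":[-3.5,1.5,91],"angular":[0,0,4],"fingers":0.45},
])

```text
clock: 10.08
tcp_pos: [0.6639, 0.1552, 0.0195]
orientation: [0.001, 0.1, 0.995, 0.0]
wrist_force: [0.4, 0.1, 0.4]
finger_gap: 0.0467
grip_force: 0.0
```

```bash
python3 - <<'E'
from h import *
stat()
E
```

```text
t 10.08 tcp [0.6639 0.1552 0.0195] yaw 168.5 down [ 0.002  0.    -1.   ] F [0.4 0.1 0.4] gap 0.0467 grip 0.0 j [ 0.11  0.65  0.02  0.94 -0.    0.31]
```

jog_arm([
  {"slide":[2,0,2],"angular":[0,0,0],"fingers":0.45},
  {"slide":[2,0,4],"angular":[0,0,0],"fingers":0.45},
  {"slide":[2,0,4],"angular":[0,0,0],"fingers":0.45},
  {"slide":[2,0,4],"angular":[0,0,0],"fingers":0.8},
  {"slide":[2,0,4],"angular":[0,0,0],"fingers":0.8},
  {"slide":[2,0,4],"angular":[0,0,0],"fingers":0.8},
  {"slide":[2,0,4],"angular":[0,0,0],"fingers":0.8},
  {"slide":[2,0,4],"angular":[0,0,0],"fingers":0.8},
  {"slide":[2,0,4],"angular":[0,0,0],"fingers":0.8},
  {"slide":[2,0,4],"angular":[0,0,0],"fingers":0.8},
])

```text
clock: 10.92
tcp_pos: [0.6616, 0.1568, 0.0151]
orientation: [0.001, 0.1, 0.995, 0.0]
wrist_force: [-1.2, 3.1, 5.4]
finger_gap: 0.0256
grip_force: 29.4
```

jog_arm([
  {"slide":[0,0,-15],"angular":[0,0,0],"fingers":0.8},
  {"slide":[0,0,-50],"angular":[0,0,0],"fingers":0.8},
  {"slide":[0,0,-85],"angular":[0,0,0],"fingers":0.8},
  {"slide":[0,0,-85],"angular":[0,0,0],"fingers":0.8},
  {"slide":[0,0,-85],"angular":[0,0,0],"fingers":0.8},
])

```text
clock: 11.33
tcp_pos: [0.6631, 0.1562, 0.1018]
orientation: [0.003, 0.1, 0.995, 0.0]
wrist_force: [-0.5, 0.7, -1.0]
finger_gap: 0.0257
grip_force: 29.7
```

```bash
python3 - <<'E'
from h import *
stat();go(.5173,-.3024,.045,168.5)
E
```

```text
t 11.33 tcp [0.6631 0.1562 0.1018] yaw 168.5 down [ 0.005 -0.    -1.   ] F [-0.5  0.7 -1. ] gap 0.0257 grip 29.7 j [ 0.11  0.58  0.11  1.1  -0.    0.31]
slide [  51.8 -478.6   56.1] ang [0.1 0.3 0. ]
```

jog_arm([
  {"slide":[4,-40,0],"angular":[0,0,0],"fingers":0.8},
  {"slide":[52,-478,10],"angular":[0,0,0],"fingers":0.8},
  {"slide":[52,-478,10],"angular":[0,0,0],"fingers":0.8},
  {"slide":[52,-478,10],"angular":[0,0,0],"fingers":0.8},
  {"slide":[52,-478,10],"angular":[0,0,0],"fingers":0.8},
  {"slide":[52,-478,10],"angular":[0,0,0],"fingers":0.8},
  {"slide":[52,-478,10],"angular":[0,0,0],"fingers":0.8},
  {"slide":[52,-478,10],"angular":[0,0,0],"fingers":0.8},
  {"slide":[52,-478,10],"angular":[0,0,0],"fingers":0.8},
  {"slide":[52,-478,10],"angular":[0,0,0],"fingers":0.8},
])

```text
clock: 12.17
tcp_pos: [0.5328, -0.2404, 0.0887]
orientation: [-0.001, 0.1, 0.995, 0.0]
wrist_force: [0.5, -0.2, -0.5]
finger_gap: 0.0261
grip_force: 29.7
```

```bash
python3 - <<'E'
from h import *
look("w8",[("round_tray",0)]);go(.5173,-.3024,.045,168.5)
E
```

```text
t 12.17 tcp [ 0.5328 -0.2404  0.0887] yaw 168.5 down [-0.003  0.001 -1.   ] F [ 0.5 -0.2 -0.5] gap 0.0261 grip 29.7 j [-0.56  0.42 -0.19  0.97 -0.   -0.36]
round_tray [157. 298.] 0.86 [ 0.5405 -0.3364  0.    ]
slide [  2.5 -59.4  43.8] ang [-0.1 -0.1 -0.4]
```

jog_arm([
  {"slide":[2.5,-30,10],"angular":[0,0,0],"fingers":0.8},
  {"slide":[2.5,-60,30],"angular":[0,0,0],"fingers":0.8},
  {"slide":[2.5,-60,44],"angular":[0,0,0],"fingers":0.8},
  {"slide":[2.5,-60,48],"angular":[0,0,0],"fingers":0.8},
  {"slide":[2.5,-60,48],"angular":[0,0,0],"fingers":0.8},
  {"slide":[2.5,-60,48],"angular":[0,0,0],"fingers":0.8},
])

```text
clock: 12.77
tcp_pos: [0.5201, -0.2961, 0.0419]
orientation: [-0.001, 0.1, 0.995, 0.001]
wrist_force: [0.6, 0.3, -0.2]
finger_gap: 0.0257
grip_force: 29.8
```

```bash
python3 - <<'E'
from h import *
look("w9",[]);go(.5175,-.3028,.030,168.5)
E
```

```text
t 12.77 tcp [ 0.5201 -0.2961  0.0419] yaw 168.6 down [-0.002  0.002 -1.   ] F [ 0.6  0.3 -0.2] gap 0.0257 grip 29.8 j [-0.65  0.49 -0.2   0.88  0.   -0.45]
slide [ 2.  -6.9 12.7] ang [ 0.  -0.   0.1]
```

View pics/w9.png

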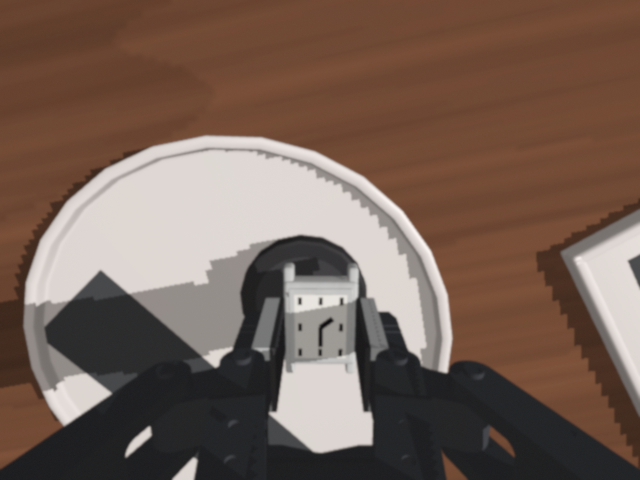

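The cushion centre is about 7 mm to the left of the watch, which agrees with the computed correction.

jog_arm([
  {"slide":[2,-7,3],"angular":[0,0,0],"fingers":0.8},
  {"slide":[2,-7,8],"angular":[0,0,0],"fingers":0.8},
  {"slide":[2,-7,11],"angular":[0,0,0],"fingers":0.8},
  {"slide":[2,-7,12.5],"angular":[0,0,0],"fingers":0.8},
  {"slide":[2,-7,12.5],"angular":[0,0,0],"fingers":0.8},
  {"slide":[2,-7,12.5],"angular":[0,0,0],"fingers":0.8},
])

```text
clock: 13.32
tcp_pos: [0.5172, -0.3038, 0.0301]
orientation: [-0.0, 0.1, 0.995, 0.0]
wrist_force: [0.2, 0.1, 0.2]
finger_gap: 0.0257
grip_force: 29.8
```

jog_arm([
  {"slide":[0,0,0],"angular":[0,0,0],"fingers":0.5},
  {"slide":[0,0,0],"angular":[0,0,0],"fingers":0.5},
  {"slide":[0,0,0],"angular":[0,0,0],"fingers":0.5},
  {"slide":[0,0,0],"angular":[0,0,0],"fingers":0.5},
  {"slide":[0,0,-20],"angular":[0,0,0],"fingers":0.4},
  {"slide":[0,0,-60],"angular":[0,0,0],"fingers":0.4},
  {"slide":[0,0,-90],"angular":[0,0,0],"fingers":0.4},
  {"slide":[0,0,-90],"angular":[0,0,0],"fingers":0.4},
  {"slide":[0,0,-90],"angular":[0,0,0],"fingers":0.4},
])

```text
clock: 14.07
tcp_pos: [0.5188, -0.3052, 0.1229]
orientation: [0.002, 0.1, 0.995, -0.002]
wrist_force: [0.1, -0.1, -0.8]
finger_gap: 0.0516
grip_force: 0.0
```

```bash
python3 - <<'E'
from h import *
s,p=look("w10",[("rect_center",.0185),("round_tray",0)]);go(.54,.26,.26,90)
E
```

```text
t 14.07 tcp [ 0.5188 -0.3052  0.1229] yaw 168.5 down [ 0.004 -0.004 -1.   ] F [ 0.1 -0.1 -0.8] gap 0.0516 grip 0.0 j [-0.67  0.42 -0.1   1.05 -0.   -0.46]
rect_center [322. 242.] 0.6 [ 0.5184 -0.3034  0.0185]
round_tray [279. 275.] 0.88 [ 0.5409 -0.3361  0.    ]
slide [  89.4  556.9 -140.4] ang [-0.  -0.1 78.5]
```

Rect is placed within about 1 mm. Next, a look over the drawer.

jog_arm([
  {"slide":[148,647,-107],"angular":[0,0,78.5],"fingers":0.3},
  {"slide":[148,647,-107],"angular":[0,0,78.5],"fingers":0.3},
  {"slide":[148,647,-107],"angular":[0,0,78.5],"fingers":0.3},
  {"slide":[148,647,-107],"angular":[0,0,78.5],"fingers":0.3},
  {"slide":[148,647,-107],"angular":[0,0,78.5],"fingers":0.3},
  {"slide":[148,647,-107],"angular":[0,0,78.5],"fingers":0.3},
  {"slide":[148,647,-107],"angular":[0,0,78.5],"fingers":0.3},
  {"slide":[148,647,-107],"angular":[0,0,78.5],"fingers":0.3},
  {"slide":[148,647,-107],"angular":[0,0,78.5],"fingers":0.3},
  {"slide":[148,647,-107],"angular":[0,0,78.5],"fingers":0.3},
])

```text
clock: 15.05
tcp_pos: [0.5072, 0.0813, 0.1807]
orientation: [-0.001, 0.633, 0.774, -0.001]
wrist_force: [1.6, -0.5, 0.0]
finger_gap: 0.0601
grip_force: 0.0
```

```bash
python3 - <<'E'
from h import *
stat();go(.50,.36,.23,90)
E
```

```text
t 15.05 tcp [0.5072 0.0813 0.1807] yaw 101.4 down [-0.003 -0.    -1.   ] F [ 1.6 -0.5  0. ] gap 0.0601 grip 0.0 j [ 0.    0.23 -0.23  1.12 -0.    1.37]
slide [274.6  47.9 -49.3] ang [-0.2 -0.  11.4]
```

jog_arm([
  {"slide":[260,48,-49],"angular":[0,0,9],"fingers":0.3},
  {"slide":[260,48,-49],"angular":[0,0,9],"fingers":0.3},
  {"slide":[260,48,-49],"angular":[0,0,9],"fingers":0.3},
  {"slide":[260,48,-49],"angular":[0,0,9],"fingers":0.3},
  {"slide":[260,48,-49],"angular":[0,0,9],"fingers":0.3},
  {"slide":[260,48,-49],"angular":[0,0,9],"fingers":0.3},
  {"slide":[260,48,-49],"angular":[0,0,9],"fingers":0.3},
  {"slide":[260,48,-49],"angular":[0,0,9],"fingers":0.3},
  {"slide":[260,48,-49],"angular":[0,0,9],"fingers":0.3},
  {"slide":[260,48,-49],"angular":[0,0,9],"fingers":0.3},
])

```text
clock: 15.88
tcp_pos: [0.5021, 0.3432, 0.2293]
orientation: [-0.0, 0.69, 0.724, -0.002]
wrist_force: [0.8, -0.5, 0.3]
finger_gap: 0.0597
grip_force: 0.0
```

```bash
python3 - <<'E'
from h import *
s,p=look("w11",[("opener_center",.021),("tweezers_center",.017),("drawer_pull",.036)])
E
```

```text
t 15.88 tcp [0.5021 0.3432 0.2293] yaw 92.7 down [-0.003 -0.002 -1.   ] F [ 0.8 -0.5  0.3] gap 0.0597 grip 0.0 j [ 0.47  0.38  0.12  1.31 -0.    1.99]
opener_center [388. 173.] 0.96 [0.5555 0.373  0.021 ]
tweezers_center [235. 166.] 0.94 [0.4312 0.3722 0.017 ]
drawer_pull [300. 303.] 0.95 [0.4884 0.2612 0.036 ]
```

View pics/w11.png

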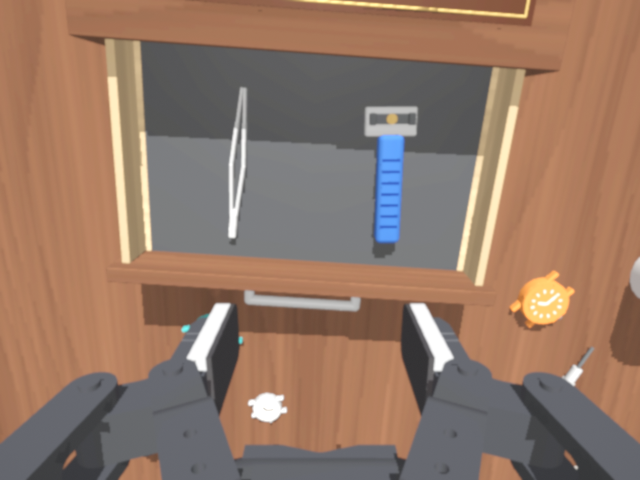

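Tweezers run from (233,237) to (243,90) and the opener's handle from (388,242) to (390,135), with its jaw towards the unit. Both lie nearly along y. I take the opener first.

jog_arm([
  {"slide":[26,53,10],"angular":[0,0,1],"fingers":0.4},
  {"slide":[26,53,50],"angular":[0,0,1],"fingers":0.4},
  {"slide":[26,53,90],"angular":[0,0,1],"fingers":0.4},
  {"slide":[26,53,130],"angular":[0,0,1],"fingers":0.4},
  {"slide":[26,53,130],"angular":[0,0,1],"fingers":0.4},
  {"slide":[26,53,130],"angular":[0,0,1],"fingers":0.4},
  {"slide":[26,53,130],"angular":[0,0,1],"fingers":0.4},
  {"slide":[26,53,130],"angular":[0,0,1],"fingers":0.4},
])

```text
clock: 16.75
tcp_pos: [0.5566, 0.3731, 0.1049]
orientation: [0.001, 0.697, 0.718, 0.003]
wrist_force: [0.5, 0.6, -0.8]
finger_gap: 0.0515
grip_force: 0.0
```

```bash
python3 - <<'E'
from h import *
s,p=look("w12",[("opener_center",.021)])
d=tip_of("opener_center",p)
if d: t=at(p,d[0]["point"],.021,s);go(t[0],t[1],.030,91.5,s)
m=cv2.inRange(cv2.cvtColor(p["color"],cv2.COLOR_RGB2HSV),(105,150,60),(130,255,255))
print(cv2.minAreaRect(cv2.findNonZero(m)))
E
```

```text
t 16.75 tcp [0.5566 0.3731 0.1049] yaw 91.7 down [ 0.005  0.003 -1.   ] F [ 0.5  0.6 -0.8] gap 0.0515 grip 0.0 j [ 0.47  0.56  0.08  1.09 -0.    2.01]
opener_center [319. 257.] 0.7 [0.5564 0.3733 0.021 ]
slide [ 0.1 -0.6 74.9] ang [ 0.3 -0.1  0.2]
((318.3648681640625, 280.310791015625), (147.72958374023438, 37.077484130859375), 88.15238952636719)
```

jog_arm([
  {"slide":[-1,0,30],"angular":[0,0,0],"fingers":0.4},
  {"slide":[-1,0,60],"angular":[0,0,0],"fingers":0.4},
  {"slide":[-1,0,72],"angular":[0,0,0],"fingers":0.4},
  {"slide":[-1,0,74],"angular":[0,0,0],"fingers":0.4},
  {"slide":[-1,0,74],"angular":[0,0,0],"fingers":0.4},
  {"slide":[-1,0,74],"angular":[0,0,0],"fingers":0.85},
  {"slide":[-1,0,74],"angular":[0,0,0],"fingers":0.85},
  {"slide":[-1,0,74],"angular":[0,0,0],"fingers":0.85},
  {"slide":[-1,0,74],"angular":[0,0,0],"fingers":0.85},
  {"slide":[-1,0,74],"angular":[0,0,0],"fingers":0.85},
], squeeze=40)

```text
clock: 17.73
tcp_pos: [0.556, 0.3722, 0.0292]
orientation: [0.001, 0.696, 0.718, 0.002]
wrist_force: [-0.5, -0.8, 6.0]
finger_gap: 0.0187
grip_force: 40.4
```

jog_arm([
  {"slide":[0,0,0],"angular":[0,0,0],"fingers":0.85},
  {"slide":[0,0,0],"angular":[0,0,0],"fingers":0.85},
  {"slide":[0,0,0],"angular":[0,0,0],"fingers":0.85},
])

```text
clock: 17.98
tcp_pos: [0.556, 0.3722, 0.0292]
orientation: [0.001, 0.696, 0.718, 0.002]
wrist_force: [-0.3, 0.7, 6.5]
finger_gap: 0.019
grip_force: 40.4
```

```bash
python3 - <<'E'
from h import *
stat()
E
```

```text
t 17.98 tcp [0.556  0.3722 0.0292] yaw 91.7 down [ 0.004  0.002 -1.   ] F [-0.3  0.7  6.5] gap 0.019 grip 40.4 j [ 0.47  0.62 -0.02  0.93 -0.    2.01]
```

jog_arm([
  {"slide":[0,0,-15],"angular":[0,0,0],"fingers":0.85},
  {"slide":[0,0,-50],"angular":[0,0,0],"fingers":0.85},
  {"slide":[0,0,-85],"angular":[0,0,0],"fingers":0.85},
  {"slide":[-20,0,-105],"angular":[0,0,5],"fingers":0.85},
  {"slide":[-60,1,-110],"angular":[0,0,12],"fingers":0.85},
  {"slide":[-489,16,-110],"angular":[0,0,70],"fingers":0.85},
  {"slide":[-489,16,-110],"angular":[0,0,70],"fingers":0.85},
  {"slide":[-489,16,-110],"angular":[0,0,70],"fingers":0.85},
  {"slide":[-489,16,-110],"angular":[0,0,70],"fingers":0.85},
  {"slide":[-489,16,-110],"angular":[0,0,70],"fingers":0.85},
])

```text
clock: 18.82
tcp_pos: [0.5707, 0.1018, 0.1375]
orientation: [0.0, 0.929, 0.371, 0.0]
wrist_force: [0.7, 0.4, -0.5]
finger_gap: 0.0188
grip_force: 39.6
```

```bash
python3 - <<'E'
from h import *
stat();go(.587,-.1165,.10,21.5)
E
```

```text
t 18.82 tcp [0.5707 0.1018 0.1375] yaw 43.6 down [ 0.001 -0.    -1.   ] F [ 0.7  0.4 -0.5] gap 0.0188 grip 39.6 j [ 0.04  0.37 -0.13  1.07 -0.    2.42]
slide [-138.7  169.3   37.6] ang [ 0.  -0.  22.1]
```

jog_arm([
  {"slide":[-136,165,37],"angular":[0,0,21],"fingers":0.85},
  {"slide":[-136,165,37],"angular":[0,0,21],"fingers":0.85},
  {"slide":[-136,165,37],"angular":[0,0,21],"fingers":0.85},
  {"slide":[-136,165,37],"angular":[0,0,21],"fingers":0.85},
  {"slide":[-136,165,37],"angular":[0,0,21],"fingers":0.85},
  {"slide":[-136,165,37],"angular":[0,0,21],"fingers":0.85},
  {"slide":[-136,165,60],"angular":[0,0,21],"fingers":0.85},
  {"slide":[-136,165,60],"angular":[0,0,21],"fingers":0.85},
  {"slide":[-136,165,60],"angular":[0,0,21],"fingers":0.85},
])

```text
clock: 19.57
tcp_pos: [0.5859, -0.1091, 0.0761]
orientation: [-0.001, 0.98, 0.199, -0.002]
wrist_force: [-1.0, 0.6, -0.4]
finger_gap: 0.019
grip_force: 39.5
```

```bash
python3 - <<'E'
from h import *
look("w13",[]);go(.587,-.1165,.021,21.5)
E
```

```text
t 19.57 tcp [ 0.5859 -0.1091  0.0761] yaw 22.9 down [-0.003  0.001 -1.   ] F [-1.   0.6 -0.4] gap 0.019 grip 39.5 j [-0.32  0.45 -0.17  0.95  0.    2.42]
slide [-2.7  7.1 56.1] ang [-0.1  0.1  1.5]
```

View pics/w13.png

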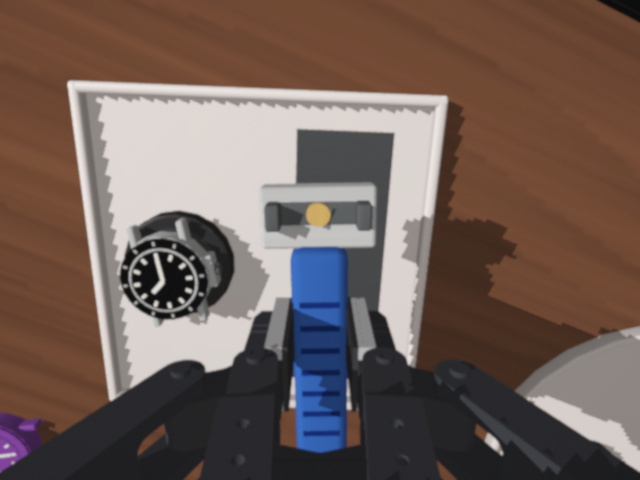

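The opener is above the strip and aligned with it; the diver sits on its cushion at (165,275). I lower the opener.

jog_arm([
  {"slide":[-2.5,7,25],"angular":[0,0,1.5],"fingers":0.85},
  {"slide":[-2.5,7,42],"angular":[0,0,1.5],"fingers":0.85},
  {"slide":[-2.5,7,50],"angular":[0,0,1.5],"fingers":0.85},
  {"slide":[-2.5,7,53],"angular":[0,0,1.5],"fingers":0.85},
  {"slide":[-2.5,7,53],"angular":[0,0,1.5],"fingers":0.85},
  {"slide":[-2.5,7,53],"angular":[0,0,1.5],"fingers":0.85},
])

```text
clock: 20.12
tcp_pos: [0.5886, -0.1167, 0.0251]
orientation: [0.0, 0.982, 0.186, 0.001]
wrist_force: [-0.4, 0.1, -1.0]
finger_gap: 0.0187
grip_force: 39.6
```

```bash
python3 - <<'E'
from h import *
stat();go(.587,-.1165,.0205,21.5)
E
```

```text
t 20.12 tcp [ 0.5886 -0.1167  0.0251] yaw 21.5 down [ 0.001 -0.    -1.   ] F [-0.4  0.1 -1. ] gap 0.0187 grip 39.6 j [-0.33  0.51 -0.22  0.84 -0.    2.44]
slide [-1.4 -0.7  4.6] ang [ 0.1 -0.1 -0. ]
```

jog_arm([
  {"slide":[-1,-0.5,2],"angular":[0,0,0],"fingers":0.85},
  {"slide":[-1,-0.5,4.5],"angular":[0,0,0],"fingers":0.85},
  {"slide":[-1,-0.5,4.5],"angular":[0,0,0],"fingers":0.85},
  {"slide":[-1,-0.5,4.5],"angular":[0,0,0],"fingers":0.5},
  {"slide":[-1,-0.5,4.5],"angular":[0,0,0],"fingers":0.5},
  {"slide":[-1,-0.5,4.5],"angular":[0,0,0],"fingers":0.5},
  {"slide":[-1,-0.5,4.5],"angular":[0,0,0],"fingers":0.5},
  {"slide":[-1,-0.5,-30],"angular":[0,0,0],"fingers":0.5},
  {"slide":[-1,-0.5,-70],"angular":[0,0,0],"fingers":0.5},
  {"slide":[-1,-0.5,-110],"angular":[0,0,0],"fingers":0.5},
])

```text
clock: 20.95
tcp_pos: [0.5855, -0.1166, 0.1341]
orientation: [-0.001, 0.983, 0.186, -0.001]
wrist_force: [1.0, -1.2, 0.6]
finger_gap: 0.0429
grip_force: 0.0
```

```bash
python3 - <<'E'
from h import *
look("w14",[("opener_center",.012),("diver_center",.020),("square_tray",0)]);go(.432,.372,.13,89.5)
E
```

```text
t 20.95 tcp [ 0.5855 -0.1166  0.1341] yaw 21.4 down [-0.003  0.001 -1.   ] F [ 1.  -1.2  0.6] gap 0.0429 grip 0.0 j [-0.33  0.41 -0.09  1.08 -0.    2.44]
opener_center [321. 234.] 0.93 [ 0.5862 -0.1161  0.012 ]
opener_center [193. 239.] 0.41 [ 0.5535 -0.0416  0.012 ]
diver_center [191. 238.] 0.93 [ 0.5567 -0.0421  0.02  ]
diver_center [ 56. 384.] 0.67 [0.421  0.0152 0.02  ]
square_tray [265. 225.] 0.79 [ 0.5751 -0.081   0.    ]
slide [  33.6 -512.5    4.5] ang [  0.2  -0.1 -68.1]
```

Opener placed well. Next, the tweezers.

jog_arm([
  {"slide":[34,-513,0],"angular":[0,0,-68],"fingers":0.55},
  {"slide":[34,-513,0],"angular":[0,0,-68],"fingers":0.55},
  {"slide":[34,-513,0],"angular":[0,0,-68],"fingers":0.55},
  {"slide":[34,-513,0],"angular":[0,0,-68],"fingers":0.55},
  {"slide":[34,-513,0],"angular":[0,0,-68],"fingers":0.55},
  {"slide":[34,-513,0],"angular":[0,0,-68],"fingers":0.55},
  {"slide":[34,-513,0],"angular":[0,0,-68],"fingers":0.55},
  {"slide":[34,-513,0],"angular":[0,0,-68],"fingers":0.55},
  {"slide":[34,-513,0],"angular":[0,0,-68],"fingers":0.55},
  {"slide":[34,-513,0],"angular":[0,0,-68],"fingers":0.55},
])

```text
clock: 21.98
tcp_pos: [0.4582, 0.2814, 0.132]
orientation: [-0.001, 0.709, 0.706, -0.002]
wrist_force: [1.0, 0.5, -0.3]
finger_gap: 0.0386
grip_force: 0.0
```

```bash
python3 - <<'E'
from h import *
stat();go(.432,.372,.11,89)
E
```

```text
t 21.98 tcp [0.4582 0.2814 0.132 ] yaw 89.7 down [-0.003 -0.001 -1.   ] F [ 1.   0.5 -0.3] gap 0.0386 grip 0.0 j [ 0.4   0.3  -0.25  1.03 -0.    1.98]
slide [ 90.5 -26.6  22. ] ang [-0.2  0.1  0.7]
```

jog_arm([
  {"slide":[86,-25,22],"angular":[0,0,0.5],"fingers":0.55},
  {"slide":[86,-25,22],"angular":[0,0,0.5],"fingers":0.55},
  {"slide":[86,-25,22],"angular":[0,0,0.5],"fingers":0.55},
  {"slide":[86,-25,22],"angular":[0,0,0.5],"fingers":0.55},
  {"slide":[86,-25,22],"angular":[0,0,0.5],"fingers":0.55},
  {"slide":[86,-25,22],"angular":[0,0,0.5],"fingers":0.55},
])

```text
clock: 22.48
tcp_pos: [0.4363, 0.365, 0.1112]
orientation: [0.0, 0.714, 0.7, -0.001]
wrist_force: [0.8, 0.1, -1.3]
finger_gap: 0.0387
grip_force: 0.0
```

```bash
python3 - <<'E'
from h import *
s,p=look("w15",[("tweezers_center",.017)])
d=tip_of("tweezers_center",p)
if d: t=at(p,d[0]["point"],.017,s);go(t[0],t[1],.032,89,s)
E
```

```text
t 22.48 tcp [0.4363 0.365  0.1112] yaw 88.9 down [-0.001 -0.002 -1.   ] F [ 0.8  0.1 -1.3] gap 0.0387 grip 0.0 j [ 0.56  0.37 -0.2   1.   -0.    2.15]
tweezers_center [313. 238.] 0.87 [0.4325 0.3728 0.017 ]
slide [ 7.8 -3.8 79.2] ang [-0.1  0.1 -0.1]
```

View pics/w15.png

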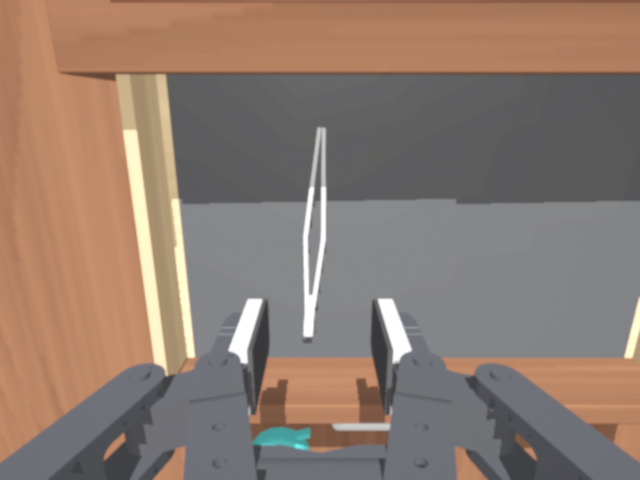

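Tweezers at (313,238) lean 3.6° right of the grip axis. I align and descend.

jog_arm([
  {"slide":[8,-4,25],"angular":[0,0,3.5],"fingers":0.6},
  {"slide":[8,-4,55],"angular":[0,0,3.5],"fingers":0.6},
  {"slide":[8,-4,74],"angular":[0,0,3.5],"fingers":0.6},
  {"slide":[8,-4,80],"angular":[0,0,3.5],"fingers":0.6},
  {"slide":[8,-4,80],"angular":[0,0,3.5],"fingers":0.6},
  {"slide":[8,-4,80],"angular":[0,0,3.5],"fingers":0.6},
])

```text
clock: 23.13
tcp_pos: [0.4333, 0.3741, 0.0327]
orientation: [0.0, 0.735, 0.678, 0.0]
wrist_force: [-1.5, -0.1, 0.8]
finger_gap: 0.0343
grip_force: 0.0
```

```bash
python3 - <<'E'
from h import *
stat();go(.4325,.3725,.0275,85.3)
E
```

```text
t 23.13 tcp [0.4333 0.3741 0.0327] yaw 85.4 down [ 0.  0. -1.] F [-1.5 -0.1  0.8] gap 0.0343 grip 0.0 j [ 0.57  0.45 -0.29  0.83 -0.    2.22]
slide [-1.6 -0.6  5.2] ang [ 0.  -0.   0.1]
```

jog_arm([
  {"slide":[-1.5,-0.5,3],"angular":[0,0,0],"fingers":0.6},
  {"slide":[-1.5,-0.5,5],"angular":[0,0,0],"fingers":0.6},
  {"slide":[-1.5,-0.5,5],"angular":[0,0,0],"fingers":0.75},
  {"slide":[-1.5,-0.5,5],"angular":[0,0,0],"fingers":0.75},
  {"slide":[-1.5,-0.5,5],"angular":[0,0,0],"fingers":0.75},
  {"slide":[-1.5,-0.5,5],"angular":[0,0,0],"fingers":0.75},
])

```text
clock: 23.63
tcp_pos: [0.432, 0.3732, 0.0273]
orientation: [0.0, 0.735, 0.678, 0.0]
wrist_force: [-0.3, 0.6, 0.1]
finger_gap: 0.021
grip_force: 0.0
```

jog_arm([
  {"slide":[0,0,0],"angular":[0,0,0],"fingers":0.95},
  {"slide":[0,0,0],"angular":[0,0,0],"fingers":0.95},
  {"slide":[0,0,0],"angular":[0,0,0],"fingers":0.95},
  {"slide":[0,0,0],"angular":[0,0,0],"fingers":0.95},
  {"slide":[0,0,0],"angular":[0,0,0],"fingers":0.95},
], squeeze=30)

```text
clock: 24.05
tcp_pos: [0.432, 0.3732, 0.0273]
orientation: [0.0, 0.735, 0.678, 0.0]
wrist_force: [-1.1, -0.4, 4.2]
finger_gap: 0.0102
grip_force: 30.0
```

```bash
python3 - <<'E'
from h import *
stat()
E
```

```text
t 24.05 tcp [0.432  0.3732 0.0273] yaw 85.4 down [ 0.  0. -1.] F [-1.1 -0.4  4.2] gap 0.0102 grip 30.0 j [ 0.57  0.46 -0.3   0.81  0.    2.22]
```

jog_arm([
  {"slide":[0,0,-15],"angular":[0,0,0],"fingers":0.95},
  {"slide":[0,0,-50],"angular":[0,0,0],"fingers":0.95},
  {"slide":[0,0,-85],"angular":[0,0,0],"fingers":0.95},
  {"slide":[-20,5,-110],"angular":[0,0,3],"fingers":0.95},
  {"slide":[-55,14,-120],"angular":[0,0,6],"fingers":0.95},
  {"slide":[-730,187,-120],"angular":[0,0,52.7],"fingers":0.95},
  {"slide":[-730,187,-120],"angular":[0,0,52.7],"fingers":0.95},
  {"slide":[-730,187,-120],"angular":[0,0,52.7],"fingers":0.95},
  {"slide":[-730,187,-120],"angular":[0,0,52.7],"fingers":0.95},
  {"slide":[-730,187,-120],"angular":[0,0,52.7],"fingers":0.95},
])

```text
clock: 24.88
tcp_pos: [0.4767, 0.11, 0.1469]
orientation: [0.0, 0.93, 0.369, 0.0]
wrist_force: [1.0, 0.7, 0.3]
finger_gap: 0.0101
grip_force: 29.5
```

```bash
python3 - <<'E'
from h import *
stat();go(.5601,-.3692,.12,32.7)
E
```

```text
t 24.88 tcp [0.4767 0.11   0.1469] yaw 43.3 down [ 0. -0. -1.] F [1.  0.7 0.3] gap 0.0101 grip 29.5 j [ 0.06  0.2  -0.34  1.03 -0.    2.45]
slide [-267.8  406.    26.9] ang [ 0.  -0.  10.6]
```

jog_arm([
  {"slide":[-262,400,10],"angular":[0,0,10],"fingers":0.95},
  {"slide":[-262,400,10],"angular":[0,0,10],"fingers":0.95},
  {"slide":[-262,400,10],"angular":[0,0,10],"fingers":0.95},
  {"slide":[-262,400,10],"angular":[0,0,10],"fingers":0.95},
  {"slide":[-262,400,10],"angular":[0,0,10],"fingers":0.95},
  {"slide":[-262,400,10],"angular":[0,0,10],"fingers":0.95},
  {"slide":[-262,400,10],"angular":[0,0,10],"fingers":0.95},
  {"slide":[-262,400,10],"angular":[0,0,10],"fingers":0.95},
  {"slide":[-262,400,10],"angular":[0,0,10],"fingers":0.95},
  {"slide":[-262,400,10],"angular":[0,0,10],"fingers":0.95},
])

```text
clock: 25.72
tcp_pos: [0.5518, -0.3, 0.1378]
orientation: [-0.0, 0.957, 0.289, -0.0]
wrist_force: [1.1, 0.1, 0.7]
finger_gap: 0.0098
grip_force: 29.5
```

```bash
python3 - <<'E'
from h import *
stat();go(.5601,-.3692,.07,32.7)
E
```

```text
t 25.72 tcp [ 0.5518 -0.3     0.1378] yaw 33.6 down [-0.  0. -1.] F [1.1 0.1 0.7] gap 0.0098 grip 29.5 j [-0.63  0.46  0.01  1.12 -0.    1.93]
slide [-31.3  62.2  67.7] ang [-0.   0.   0.9]
```

jog_arm([
  {"slide":[-29,59,30],"angular":[0,0,0.5],"fingers":0.95},
  {"slide":[-29,59,60],"angular":[0,0,0.5],"fingers":0.95},
  {"slide":[-29,59,80],"angular":[0,0,0.5],"fingers":0.95},
  {"slide":[-29,59,90],"angular":[0,0,0.5],"fingers":0.95},
  {"slide":[-29,59,90],"angular":[0,0,0.5],"fingers":0.95},
  {"slide":[-29,59,90],"angular":[0,0,0.5],"fingers":0.95},
])

```text
clock: 26.22
tcp_pos: [0.5601, -0.3619, 0.048]
orientation: [-0.001, 0.958, 0.285, -0.001]
wrist_force: [1.0, 0.8, 0.2]
finger_gap: 0.0099
grip_force: 29.5
```

```bash
python3 - <<'E'
from h import *
look("w16",[]);go(.5601,-.3692,.019,32.7)
E
```

```text
t 26.22 tcp [ 0.5601 -0.3619  0.048 ] yaw 33.1 down [-0.002  0.002 -1.   ] F [1.  0.8 0.2] gap 0.0099 grip 29.5 j [-0.69  0.6   0.    0.98  0.    1.87]
slide [-4.6  5.1 30.6] ang [ 0.  -0.   0.5]
```

View pics/w16.png

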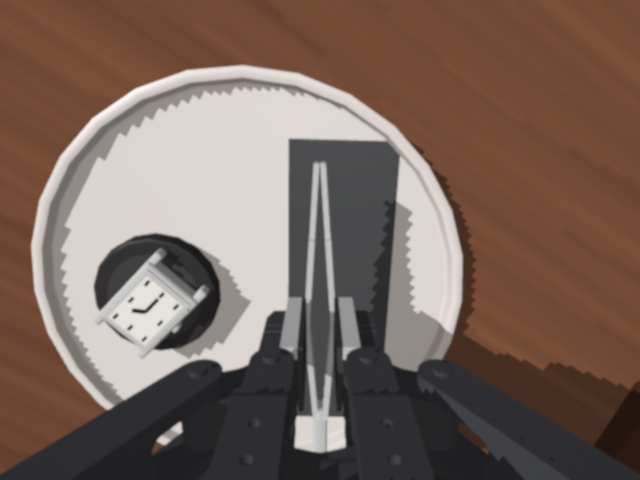

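The tweezers are just left of the strip centreline and parallel to it; the rect watch sits on its cushion at (155,305). Lowering with the correction.

jog_arm([
  {"slide":[-4.5,5,10],"angular":[0,0,0.5],"fingers":0.95},
  {"slide":[-4.5,5,20],"angular":[0,0,0.5],"fingers":0.95},
  {"slide":[-4.5,5,25],"angular":[0,0,0.5],"fingers":0.95},
  {"slide":[-4.5,5,25],"angular":[0,0,0.5],"fingers":0.95},
  {"slide":[-4.5,5,25],"angular":[0,0,0.5],"fingers":0.95},
])

```text
clock: 26.68
tcp_pos: [0.5592, -0.3692, 0.0229]
orientation: [-0.0, 0.96, 0.281, -0.0]
wrist_force: [-0.1, -0.4, -0.2]
finger_gap: 0.0099
grip_force: 29.5
```

```bash
python3 - <<'E'
from h import *
stat();go(.5601,-.3692,.019,32.7)
E
```

```text
t 26.68 tcp [ 0.5592 -0.3692  0.0229] yaw 32.6 down [-0.001  0.001 -1.   ] F [-0.1 -0.4 -0.2] gap 0.0099 grip 29.5 j [-0.7   0.63 -0.01  0.93 -0.    1.87]
slide [0.8 0.5 3.9] ang [-0.1  0.  -0.1]
```

jog_arm([
  {"slide":[0,0,2],"angular":[0,0,0],"fingers":0.95},
  {"slide":[0,0,4],"angular":[0,0,0],"fingers":0.95},
  {"slide":[0,0,4],"angular":[0,0,0],"fingers":0.95},
  {"slide":[0,0,4],"angular":[0,0,0],"fingers":0.7},
  {"slide":[0,0,4],"angular":[0,0,0],"fingers":0.7},
  {"slide":[0,0,4],"angular":[0,0,0],"fingers":0.7},
  {"slide":[0,0,4],"angular":[0,0,0],"fingers":0.7},
  {"slide":[0,0,-30],"angular":[0,0,0],"fingers":0.7},
  {"slide":[0,0,-70],"angular":[0,0,0],"fingers":0.7},
  {"slide":[0,0,-110],"angular":[0,0,0],"fingers":0.7},
])

```text
clock: 27.52
tcp_pos: [0.5586, -0.3691, 0.1334]
orientation: [-0.001, 0.96, 0.281, -0.001]
wrist_force: [-0.2, -0.5, 1.2]
finger_gap: 0.0262
grip_force: 0.0
```

```bash
python3 - <<'E'
from h import *
look("w17",[("tweezers_center",.008),("rect_center",.0185),("round_tray",0)]);go(.488,.19,.13,90)
E
```

```text
t 27.52 tcp [ 0.5586 -0.3691  0.1334] yaw 32.6 down [-0.002  0.002 -1.   ] F [-0.2 -0.5  1.2] gap 0.0262 grip 0.0 j [-0.7   0.54  0.13  1.16 -0.    1.87]
tweezers_center [320. 237.] 0.68 [ 0.5566 -0.3691  0.008 ]
tweezers_center [264. 228.] 0.32 [ 0.5423 -0.3361  0.008 ]
rect_center [196. 239.] 0.71 [ 0.5169 -0.3041  0.0185]
round_tray [266. 230.] 0.56 [ 0.5396 -0.3384  0.    ]
slide [ 241.1 -511.4    3.6] ang [  0.3   0.1 -57.4]
```

Both kits are laid out. Next: close the drawer with shut fingers against the pull.

jog_arm([
  {"slide":[254,-532,0],"angular":[0,0,-57.4],"fingers":1},
  {"slide":[254,-532,0],"angular":[0,0,-57.4],"fingers":1},
  {"slide":[254,-532,0],"angular":[0,0,-57.4],"fingers":1},
  {"slide":[254,-532,0],"angular":[0,0,-57.4],"fingers":1},
  {"slide":[254,-532,0],"angular":[0,0,-57.4],"fingers":1},
  {"slide":[254,-532,0],"angular":[0,0,-57.4],"fingers":1},
  {"slide":[254,-532,0],"angular":[0,0,-57.4],"fingers":1},
  {"slide":[254,-532,0],"angular":[0,0,-57.4],"fingers":1},
  {"slide":[254,-532,0],"angular":[0,0,-57.4],"fingers":1},
  {"slide":[254,-532,0],"angular":[0,0,-57.4],"fingers":1},
])

```text
clock: 28.55
tcp_pos: [0.506, 0.0456, 0.1315]
orientation: [-0.001, 0.707, 0.707, -0.001]
wrist_force: [0.7, 0.5, 0.8]
finger_gap: -0.0
grip_force: 0.0
```

```bash
python3 - <<'E'
from h import *
stat();go(.488,.215,.13,90)
E
```

```text
t 28.55 tcp [0.506  0.0456 0.1315] yaw 90.0 down [-0.003  0.    -1.   ] F [0.7 0.5 0.8] gap -0.0 grip 0.0 j [-0.07  0.25 -0.32  1.   -0.    1.5 ]
slide [169.4 -18.    1.6] ang [-0.2 -0.   0. ]
```

jog_arm([
  {"slide":[164,-16,2],"angular":[0,0,0],"fingers":1},
  {"slide":[164,-16,2],"angular":[0,0,0],"fingers":1},
  {"slide":[164,-16,2],"angular":[0,0,0],"fingers":1},
  {"slide":[164,-16,2],"angular":[0,0,0],"fingers":1},
  {"slide":[164,-16,10],"angular":[0,0,0],"fingers":1},
  {"slide":[164,-16,45],"angular":[0,0,0],"fingers":1},
  {"slide":[164,-16,80],"angular":[0,0,0],"fingers":1},
  {"slide":[164,-16,96],"angular":[0,0,0],"fingers":1},
  {"slide":[164,-16,96],"angular":[0,0,0],"fingers":1},
  {"slide":[164,-16,96],"angular":[0,0,0],"fingers":1},
])

```text
clock: 29.38
tcp_pos: [0.49, 0.2068, 0.0353]
orientation: [-0.001, 0.707, 0.707, -0.002]
wrist_force: [0.8, -0.3, 0.2]
finger_gap: 0.0
grip_force: 0.0
```

```bash
python3 - <<'E'
from h import *
look("w18",[("drawer_pull",.036)]);go(.488,.40,.035,90)
E
```

```text
t 29.38 tcp [0.49   0.2068 0.0353] yaw 90.0 down [-0.005 -0.001 -1.   ] F [ 0.8 -0.3  0.2] gap 0.0 grip 0.0 j [ 0.25  0.39 -0.39  0.8  -0.    1.82]
drawer_pull [320. 182.] 0.76 [0.4901 0.2617 0.036 ]
slide [192.5  -4.7   2.9] ang [ 0. -0. -0.]
```

View pics/w18.png

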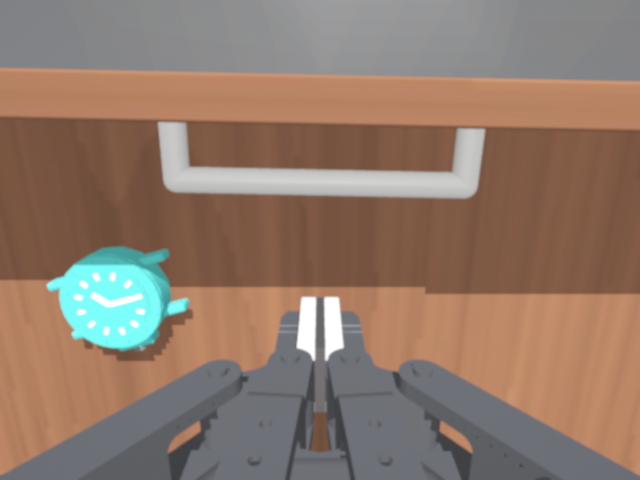

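The pull (bar at row 182) is dead ahead and the turquoise watch at the left is clear.

jog_arm([
  {"slide":[25,0,0],"angular":[0,0,0],"fingers":1},
  {"slide":[40,0,0],"angular":[0,0,0],"fingers":1},
  {"slide":[52,0,0],"angular":[0,0,0],"fingers":1},
  {"slide":[66,0,0],"angular":[0,0,0],"fingers":1},
  {"slide":[84,0,0],"angular":[0,0,0],"fingers":1},
  {"slide":[104,0,0],"angular":[0,0,0],"fingers":1},
  {"slide":[126,0,0],"angular":[0,0,0],"fingers":1},
  {"slide":[148,0,0],"angular":[0,0,0],"fingers":1},
  {"slide":[168,0,0],"angular":[0,0,0],"fingers":1},
  {"slide":[180,0,0],"angular":[0,0,0],"fingers":1},
])

```text
clock: 30.32
tcp_pos: [0.4929, 0.3898, 0.0384]
orientation: [0.001, 0.707, 0.707, 0.001]
wrist_force: [2.9, -4.5, 1.9]
finger_gap: 0.0003
grip_force: 1.7
```

jog_arm([
  {"slide":[6,0,0],"angular":[0,0,0],"fingers":1},
  {"slide":[11,0,0],"angular":[0,0,0],"fingers":1},
  {"slide":[15,0,0],"angular":[0,0,0],"fingers":1},
  {"slide":[18,0,0],"angular":[0,0,0],"fingers":1},
  {"slide":[20,0,0],"angular":[0,0,0],"fingers":1},
  {"slide":[20,0,0],"angular":[0,0,0],"fingers":1},
])

```text
clock: 30.82
tcp_pos: [0.4919, 0.4077, 0.0372]
orientation: [-0.0, 0.707, 0.707, -0.0]
wrist_force: [0.0, -1.7, 0.0]
finger_gap: -0.0001
grip_force: 0.5
```

```bash
python3 - <<'E'
from h import *
look("w19",[("drawer_pull",.036)])
E
```

```text
t 30.82 tcp [0.4919 0.4077 0.0372] yaw 90.0 down [-0.  0. -1.] F [ 0.  -1.7  0. ] gap -0.0001 grip 0.5 j [ 0.57  0.56 -0.1   0.92  0.    2.14]
drawer_pull [324. 296.] 0.66 [0.4933 0.4229 0.036 ]
```

Drawer force is only sliding friction so far; nudging on to the stop.

jog_arm([
  {"slide":[3,0,0],"angular":[0,0,0],"fingers":1},
  {"slide":[6,0,0],"angular":[0,0,0],"fingers":1},
  {"slide":[9,0,0],"angular":[0,0,0],"fingers":1},
  {"slide":[11,0,0],"angular":[0,0,0],"fingers":1},
  {"slide":[12,0,0],"angular":[0,0,0],"fingers":1},
  {"slide":[12,0,0],"angular":[0,0,0],"fingers":1},
])

```text
clock: 31.42
tcp_pos: [0.492, 0.4201, 0.0371]
orientation: [-0.0, 0.707, 0.707, 0.0]
wrist_force: [0.8, -1.5, -0.2]
finger_gap: -0.0001
grip_force: 0.7
```

jog_arm([
  {"slide":[1,0,0],"angular":[0,0,0],"fingers":1},
  {"slide":[2,0,0],"angular":[0,0,0],"fingers":1},
  {"slide":[3,0,0],"angular":[0,0,0],"fingers":1},
  {"slide":[3,0,0],"angular":[0,0,0],"fingers":1},
])

```text
clock: 31.75
tcp_pos: [0.4919, 0.4208, 0.0371]
orientation: [0.001, 0.707, 0.707, -0.002]
wrist_force: [1.0, -8.1, 2.7]
finger_gap: 0.0002
grip_force: 4.1
```

jog_arm([
  {"slide":[1,0,0],"angular":[0,0,0],"fingers":1},
  {"slide":[2,0,0],"angular":[0,0,0],"fingers":1},
  {"slide":[2,0,0],"angular":[0,0,0],"fingers":1},
])

```text
clock: 32.0
tcp_pos: [0.4919, 0.4209, 0.0371]
orientation: [0.003, 0.708, 0.706, -0.003]
wrist_force: [1.9, -13.0, 4.7]
finger_gap: -0.0001
grip_force: 6.9
```

jog_arm([
  {"slide":[-10,0,0],"angular":[0,0,0],"fingers":1},
  {"slide":[-40,0,0],"angular":[0,0,0],"fingers":1},
  {"slide":[-50,0,-30],"angular":[0,0,0],"fingers":1},
  {"slide":[-50,0,-70],"angular":[0,0,0],"fingers":1},
  {"slide":[-50,0,-110],"angular":[0,0,0],"fingers":1},
  {"slide":[-50,0,-150],"angular":[0,0,0],"fingers":1},
  {"slide":[-50,0,-190],"angular":[0,0,0],"fingers":1},
  {"slide":[-50,0,-200],"angular":[0,0,0],"fingers":1},
  {"slide":[-50,0,-200],"angular":[0,0,0],"fingers":1},
])

```text
clock: 32.75
tcp_pos: [0.4939, 0.3765, 0.2425]
orientation: [0.001, 0.707, 0.707, 0.005]
wrist_force: [0.3, -0.1, -0.4]
finger_gap: 0.0001
grip_force: 0.0
```

```bash
python3 - <<'E'
from h import *
look("w20",[("drawer_pull",.036)])
p=read_camera("scene")
for t,z in [("small_center",.004),("diver_center",.02),("rect_center",.0185),("opener_center",.012),("tweezers_center",.008)]:
    print(t,[(np.round(at(p,d["point"],z),3).tolist(),round(d["p"],2)) for d in tip_of(t,p)[:3]])
cv2.imwrite("pics/final.png",p["color"][:,:,::-1])
E
```

```text
t 32.75 tcp [0.4939 0.3765 0.2425] yaw 90.0 down [ 0.008  0.006 -1.   ] F [ 0.3 -0.1 -0.4] gap 0.0001 grip 0.0 j [0.52 0.4  0.17 1.33 0.   2.09]
drawer_pull [316. 135.] 0.64 [0.4922 0.4353 0.036 ]
small_center [([0.461, 0.122, 0.004], 0.6)]
diver_center [([0.559, -0.034, 0.02], 0.89), ([0.714, 0.25, 0.02], 0.83), ([0.415, 0.021, 0.02], 0.74)]
rect_center []
opener_center [([0.581, -0.115, 0.012], 0.68), ([0.514, -0.303, 0.012], 0.21)]
tweezers_center [([0.56, -0.37, 0.008], 0.46)]
```

View pics/final.png

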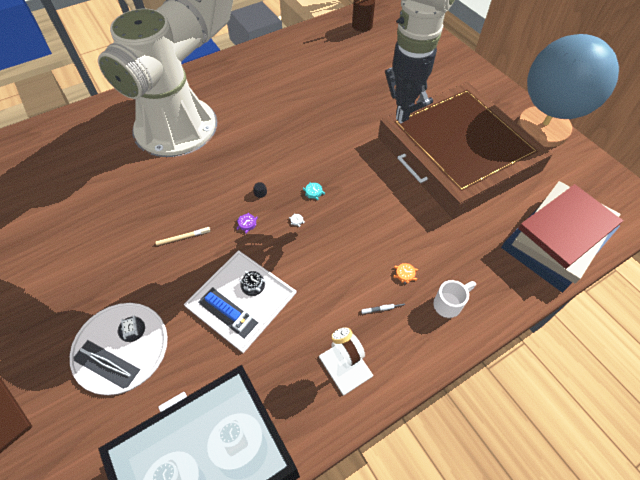

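The drawer is shut, with its pull about 174 mm from where it started. Both kits are on their trays and the small watch is still at (296,220). Handing in.

```bash
python3 -c "
from workcell import *
print(hand_in())"
```

```text
the job is handed in; nothing more can be done
None
```

Job handed in at about 33 s of the 122 s allowed: both kits are on their trays, the drawer is pushed to its stop, and the small watch is where it lay; the interface returned no verdict.

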